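# Load the hand-cranked tube mixer and turn the samples over

## Robot

A 6-joint arm with a two-finger parallel gripper is mounted at the origin on a cart in front of the work surface, level with it; the furniture and walls round the work are solid. World frame = base frame: x ahead of the robot, y to its left, z up, the work surface at z = 0. Lengths are in m, angles in rad, forces in N, time in s.
With the tool pointing down it reaches from about 0.225 to 0.875 m from the base axis. Payload 3.4 kg.
Tool frame: the origin (TCP) lies where the fingers leave the gripper's body, on its centre line; the fingertips stand 73 mm ahead of it and the grasp point (between the pads) lies 54 mm ahead of it (manip.grip_point_offset is the distance from the TCP to the grasp point, in m); z points along the fingers, y is the line along which they close (so a half turn about z gives the same grasp; the last joint's range is limited). The gripper opens to 85 mm and grips with 20 to 120 N. Pads are 22 mm wide; open, the fingers measure 114 mm over their backs; the gripper's body (76 mm by 85 mm) begins 54 mm behind the grasp point. The pads swing forward as they close: fully open they stand 13 mm farther back than shut.
Start: joints at [1.135, 0.276, 1.505, -0, 1.361, -0.121], TCP at [0.178, 0.547, 0.304] pointing down, gripper open.
Joint ranges: [-2.89, 2.89], [-0.75, 2.08], [0.22, 2.7], [-1.18, 4.32], [0.11, 2.71], [-2.7, 2.7]. Speed limits (rad/s): [2.57, 2.57, 3.14, 3.14, 3.14, 3.14].

## Interface

Orientations are given as a unit quaternion [w, x, y, z].
In Python, from rig import sensors, cams, manip, spotter gives the robot as it stands.
- The arm moves only by the tool drive_tool, never from a script. Its argument "targets" is a list of rows, each a list of 4 numbers: the shift along the world's x, y, z in m, then the turn about the world's z in degrees. In form: [[dx, dy, dz, spin], ...]. A call has exactly 5 rows; each row shifts and turns the commanded pose from where the row before left it; what a row does not reach is not made up. A row lasts 1/8 s, in which the tool goes at most 62.5 mm and 10.7 degrees, less where a joint would pass 70% of its speed; a pose out of reach is approached as far as the arm can. A call is refused whole if a number of a shift passes 0.0625 or a number of a turn 10.7, either way. A call with a gripper value outside its range is refused whole. "jaw" is the finger opening in m, from 0 to 0.0854, set as the call begins (left out, the last holds). The fingers move at their own pace and stop on an object; "force" is the grip in N (left out, the last holds). Time passes only in rows, so rows that do not move let the fingers close, or fill a call up. It gives the time, the measured TCP pose, the force and the opening at its end, in the units of the state.
- sensors.get_state(): the state, without advancing time (a new reading comes with each control period).
- cams.get_image(name): name is "scene" or "top"; returns a dict with "color" (400x640x3 uint8, red, green, blue), "intrinsics" (3x3 intrinsics, pixels), "D" ([k1, k2, p1, p2, k3] as OpenCV has them; the pictures are not rectified), "R" (3x3) and "t" (3): a world point X has camera coordinates R X + t. Camera axes: x right, y down, z forward; pixel columns grow to the right and rows downward; lengths in m; the calibration is good to about 2 mm. A picture is of the moment at which its call begins. There is no depth.
- manip.sign_off(): hands the job in, once; it reports no verdict.
Trained networks look in the newest picture that a camera, given by its name, has taken for a name from the list of things; names that differ only in an ending like _2 or _b are one class to them, and where a whole thing is asked for, a point or a joint stands for the part that bears it (a point fixed in the world has none). Each returns a list of dicts, best first, with "score" (0 to 1); they miss things now and then, are a little off and sometimes report something else, mostly with a low value. They report only what shows in the picture. A call takes as long as a camera call.
- spotter.find_in(query, camera): "point" ([x, y, z] in m, in world coordinates, good to about 4 mm: the middle of the surface that is visible of it).
- spotter.landmark_of(query, camera): "point" ([x, y, z] in m, in world coordinates, good to about 4 mm: a listed point, or the origin of a listed thing).
The state is a dict: "clock": time; "qpos": joint angles; "qd": joint speeds; "effort": joint torques, N m; "position": TCP position; "ee_rot": TCP orientation; "contact_force": force on the tool from outside, world axes, zero at the start; "moment": the same for the moment, N m; "width": finger opening in m.
Only numpy, scipy, OpenCV 4.12 (cv2) and the standard library are available. Lean on these libraries where they do the work, as an engineer would, in place of code of your own. Each camera call takes 0.05 s, during which the arm holds its last target. There are 200 camera calls.

## Task

Remix the settled samples: press every capped tube that lies on the bench fully home in a clip of the hand-cranked mixer, one tube to a clip, so that the sprung jaw snaps over it (turn the crank to bring an empty clip to the top for each). When all are loaded, take the crank by its loose grip sleeve and wind the rotor the way of the arrow, the top going away from you, until the handle has come over the top at least three times, then stop with the handle hanging down and let go, the tubes still in their clips; do not disturb the wash bottle, square bottle and beaker standing near.

Things in the scene. Friction and masses are not known exactly. Their poses are not given: they have to be found in the camera images.
- mixer: Hand-cranked tube mixer, fixed to the bench. Grey base plate 150 x 200 mm, its top 14 mm up; two round-topped grey bearing uprights 8 mm thick, 58 wide, 139 high at y = +80 and -80 mm. Origin: middle of its underside, on the bench. Its x axis points across the axle to the far side, away from the robot; y along the axle, the crank outside the upright at -y; z up.
- axle (a point): Middle of the steel axle (12 mm thick), 110 mm above the mixer's origin; fixed axes like the mixer's, so the axle runs along y. The rotor on it has two white spiders, each with four forks 90 degrees apart; together they make four clips.
- rotor (a joint): Turn of rotor and crank about the axle (rad), unbounded, does not jump at a full turn. Friction 0.12 N m (3 N at the handle) holds it where it is left. It grows the way of the white arrow on the base: the top going to the mixer's +x, away from the robot. At value q clip k stands q + k*pi/2 from straight up (towards +x), the handle q + pi/4, midway between clips.
- sleeve: The crank handle's black grip sleeve, which spins freely on its pin: 19 mm thick, 66 long, along the mixer's y axis, 105 to 171 mm out from the axle's middle. Origin: its middle, 138 out; hold it at 146 out to keep clear of the hub. Its axis circles 45 mm from the axle, 65 to 155 mm above the bench. Crank arm: 93 to 101 mm out; hub radius 13, ending 102 out. Its x, z axes spin with it.
- clip0 (a point): Clip 0: where a tube's middle lies when home in it, 55 mm from the axle (165 mm above the bench when straight up). Its y axis runs along the axle, its z axis is the rotor's, not this clip's. Each clip is a pair of white forks 8 mm thick, 34 to 42 mm either side of the middle along the axle, with channels 18 mm wide, open away from the axle.
- clip1 (a point): Clip 1, like clip 0. Each fork has a saddle under the tube and, on the side that leads when turning with the arrow (+x when on top), a fixed prong with a flared tip that ends 19 mm farther out than the tube's middle.
- clip2 (a point): Clip 2, like clip 0. On the trailing side (-x when on top) each clip has a jaw: one piece of bent 5 mm wire with a leg 45 mm either side of the middle, hinged near the axle and sprung shut. Its lip comes to 4.5 mm from the channel's mid-plane; it gives way and snaps over a tube pushed straight in (about 9 N) and holds it as the rotor turns over.
- clip3 (a point): Clip 3, like clip 0. Between the forks (30 mm either side of the middle) the space is free from 32 mm off the axle outwards, for fingers that hold the tube at its middle. The jaws' tips stand up to 23 mm farther out than the tube's middle.
- tube_a: Round-bottomed screw-cap sample tube, white plastic, 16 mm thick, 128 long, about 30 g, lying on the bench, its axis about 9 mm up; a grey cap 19 mm thick with two wings (36 mm across) keeps it from rolling. Origin: on its axis, in the middle of the part that lies between the forks; x axis along it to the cap (cap +51 to +69 mm, round bottom at -60). Either end may face the crank. None if absent.
- tube_b: Screw-cap tube exactly like tube_a (same size, origin and axes). Three or four of the tubes are there; an absent one reads None.
- tube_c: Screw-cap tube exactly like tube_a (same size, origin and axes). Three or four of the tubes are there; an absent one reads None.
- tube_d: Screw-cap tube exactly like tube_a (same size, origin and axes). Three or four of the tubes are there; an absent one reads None.
- wash_bottle: Wash bottle, 75 x 105 x 230 mm, a bystander: leave it alone. Origin: middle of its underside.
- bottle_sq_a: White square sample bottle, 69 x 69 x 116 mm, a bystander: leave it alone. Origin: middle of its underside.
- beaker_clear: Small clear beaker, 49 x 55 x 54 mm, a bystander: leave it alone. Origin: middle of its underside.

How it is judged:
By the outcome, as a careful person would: the job done as asked, in the order asked, and still so for the second after the job is handed in, with the robot touching nothing.
Of tube_a, tube_b, tube_c, tube_d only 3 to 4 are there at a start; the rules pass over those that are not, and their reading is None.
At some moment in a run one of tube_a, tube_b, tube_c, tube_d may be knocked a few centimetres aside while the robot is not near it.
Once in a run the grip may slacken for a moment while it holds something.
It also fails if it takes over 210 s, if anything falls off the work surface, if the arm or the gripper's body presses on something with over 40 N, if the wrist force passes 120 N, or if a joint passes its speed limit or range.

## Working session

There is one attempt and no reset: what is moved stays moved. The work goes in short steps, Python scripts to look and compute and a tool call to move; the robot and the scene stay as the last step left them, time stands still between calls to the robot, and variables do not carry over. Pictures are saved under pics/ and viewed, on a budget of 14 in all, crops included, one or two more only if the job needs it, and the job is handed in when it is done.

Besides the shell and the picture viewer there is one more tool, called after ">>>" by a JSON object that holds its "name" and its "arguments". drive_tool: Moves the arm, as the interface text tells. Its arguments: {"type":"object","properties":{"targets":{"type":"array","items":{"type":"array","items":{"type":"number"}}},"jaw":{"type":"number"},"force":{"type":"number"}},"required":["targets"]}

```bash
ls; mkdir -p pics; cat > h.py <<'E'
import numpy as np, cv2
from rig import sensors, cams, manip, spotter
def save(name,fn):
    im=cams.get_image(name); cv2.imwrite('pics/'+fn,im['color'][:,:,::-1]); return im
def proj(im,P):
    r,_=cv2.Rodrigues(np.array(im['R']));p,_=cv2.projectPoints(np.array(P,float).reshape(-1,1,3),r,np.array(im['t'],float),np.array(im['intrinsics']),np.array(im['D'],float));return p.reshape(-1,2)
def unproj(im,uv,z):
    n=cv2.undistortPoints(np.array(uv,float).reshape(-1,1,2),np.array(im['intrinsics']),np.array(im['D'],float)).reshape(-1,2)
    R=np.array(im['R']);C=-R.T@np.array(im['t']);d=np.c_[n,np.ones(len(n))]@R
    return C+d*((z-C[2])/d[:,2])[:,None]
E
python3 - <<'E'
from h import *
s=sensors.get_state();print({k:np.round(v,3) for k,v in s.items()},manip.grip_point_offset)
for c in ['top','scene']:
    im=save(c,c+'1.png'); R=np.array(im['R']);print(c,'cam at',-R.T@im['t'])
    for q in ['mixer','axle','sleeve','tube_a','clip0','clip1','clip2','clip3','wash_bottle','bottle_sq_a','beaker_clear']:
        for d in spotter.landmark_of(q,c)[:6]:
            print(q,np.round(d['point'],3),round(d['score'],2),proj(im,d['point']).round(0)[0])
        if q=='tube_a':
            for d in spotter.find_in(q,c)[:6]: print(' find',np.round(d['point'],3),round(d['score'],2))
E
```

```text
pics
{'clock': np.float64(0.0), 'qpos': array([ 1.135,  0.277,  1.506,  0.   ,  1.361, -0.121]), 'qd': array([ 0.   ,  0.   ,  0.003, -0.   , -0.   , -0.001]), 'effort': array([-2.0000e-03, -4.1677e+01, -2.4581e+01, -0.0000e+00,  1.1000e-02,
       -0.0000e+00]), 'position': array([0.178, 0.546, 0.303]), 'ee_rot': array([-0.   ,  0.157,  0.988, -0.001]), 'contact_force': array([ 0.707,  0.259, -1.039]), 'moment': array([ 0.015, -0.068,  0.023]), 'width': np.float64(0.085)} 0.0539
top cam at [0.39383268 0.08455856 1.22783772]
mixer [ 0.53  -0.157  0.002] 0.8 [413. 223.]
mixer [ 0.572 -0.168  0.146] 0.25 [426. 201.]
axle [ 0.531 -0.161  0.115] 0.81 [422. 218.]
sleeve [ 0.456 -0.287  0.115] 0.45 [471. 245.]
tube_a [0.503 0.347 0.009] 0.62 [243. 236.]
tube_a [0.508 0.156 0.007] 0.54 [308. 233.]
tube_a [0.474 0.073 0.01 ] 0.5 [336. 244.]
tube_a [0.497 0.248 0.011] 0.49 [276. 237.]
 find [0.506 0.244 0.016] 0.68
 find [0.523 0.156 0.014] 0.66
 find [0.511 0.345 0.013] 0.64
 find [0.487 0.072 0.015] 0.51
clip0 [ 0.486 -0.152  0.073] 0.8 [417. 236.]
clip0 [ 0.563 -0.165  0.07 ] 0.77 [420. 20
[... 1438 characters left out ...]
 [ 0.562 -0.167  0.064] 0.92 [362. 168.]
clip1 [ 0.49  -0.148  0.078] 0.88 [381. 175.]
clip1 [ 0.497 -0.154  0.152] 0.81 [382. 153.]
clip1 [ 0.566 -0.165  0.144] 0.8 [362. 147.]
clip2 [ 0.562 -0.167  0.064] 0.92 [362. 168.]
clip2 [ 0.49  -0.148  0.078] 0.88 [381. 175.]
clip2 [ 0.497 -0.154  0.152] 0.81 [382. 153.]
clip2 [ 0.566 -0.165  0.144] 0.8 [362. 147.]
clip3 [ 0.562 -0.167  0.064] 0.92 [362. 168.]
clip3 [ 0.49  -0.148  0.078] 0.88 [381. 175.]
clip3 [ 0.497 -0.154  0.152] 0.81 [382. 153.]
clip3 [ 0.566 -0.165  0.144] 0.8 [362. 147.]
wash_bottle [ 0.616  0.487 -0.002] 0.79 [224. 322.]
bottle_sq_a [ 0.708 -0.063  0.002] 0.61 [305. 187.]
beaker_clear [ 0.638  0.088 -0.001] 0.83 [300. 223.]
```

View pics/top1.png

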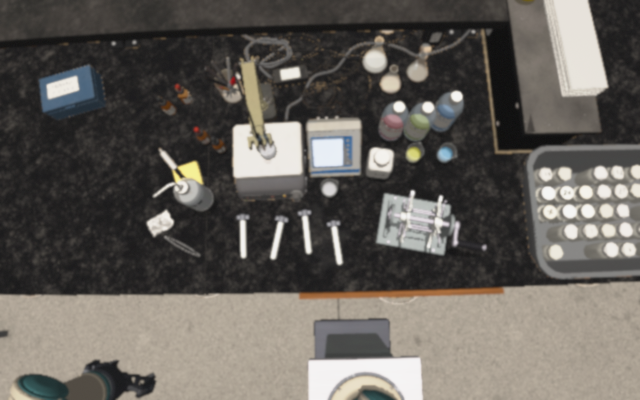

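View pics/scene1.png

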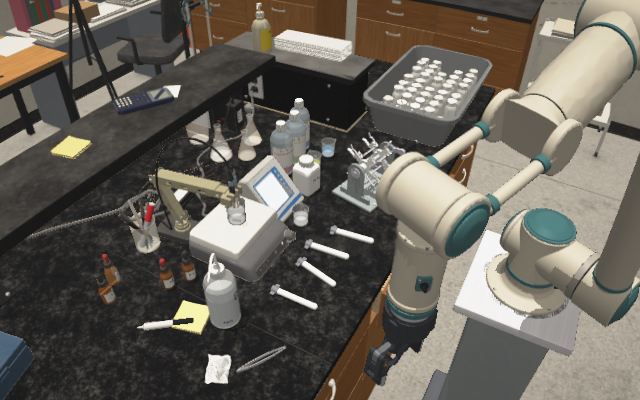

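The top view shows four white tubes (pixels about (242,236), (278,238), (306,232), (336,243)) with caps pointing away from the robot. The mixer is near (415,222), and its crank handle is towards the robot at (471,245). The scene view agrees. Next I'll refine the tube and mixer poses.

```bash
cat >> h.py <<'E'
def model(c,psi,q):
    R=np.array([[np.cos(psi),-np.sin(psi),0],[np.sin(psi),np.cos(psi),0],[0,0,1]])
    M=lambda P:(np.atleast_2d(np.array(P,float))@R.T)+[c[0],c[1],0]
    L=[M([[a,b,.014] for a,b in [(-.075,-.1),(.075,-.1),(.075,.1),(-.075,.1),(-.075,-.1)]])]
    for y in(-.084,-.076,.076,.084): 
        t=np.linspace(0,np.pi,13); L.append(M([[-.029,y,.014]]+[[-.029*np.cos(a),y,.11+.029*np.sin(a)] for a in t]+[[.029,y,.014]]))
    for k in range(4):
        a=q+k*np.pi/2; L.append(M([[.055*np.sin(a),y,.11+.055*np.cos(a)] for y in(-.038,.038)]))
    a=q+np.pi/4; L.append(M([[.045*np.sin(a),y,.11+.045*np.cos(a)] for y in(-.105,-.171)]))
    return L
def overlay(name,box,c,psi,q,f=5,draw=True):
    im=cams.get_image(name);x0,y0,x1,y1=box
    o=cv2.resize(im['color'][y0:y1,x0:x1,::-1].copy(),None,fx=f,fy=f,interpolation=cv2.INTER_CUBIC)
    if draw:
      for i,l in enumerate(model(c,psi,q)):
        p=((proj(im,l)-[x0,y0]+.5)*f).astype(np.int32)
        cv2.polylines(o,[p.reshape(-1,1,2)],False,[(0,255,255),(0,255,0),(0,255,0),(0,255,0),(0,255,0),(0,0,255),(0,0,255),(0,0,255),(0,0,255),(255,0,255)][i],1)
    return o
def tubes(name,guess,zc=.009):
    im=cams.get_image(name);g=cv2.GaussianBlur(cv2.cvtColor(im['color'],cv2.COLOR_RGB2GRAY),(3,3),0).astype(np.float32);out=[]
    for x,y,phi in guess:
        # rectified patch at height zc, 1 mm grid: rows along the tube, cols across
        u=np.arange(-.09,.0901,.001);v=np.arange(-.03,.0301,.001);c=np.array([x,y])
        for _ in range(4):
            d=np.array([np.cos(phi),np.sin(phi)]);n=np.array([-d[1],d[0]])
            P=c+u[:,None,None]*d+v[None,:,None]*n
            px=proj(im,np.c_[P.reshape(-1,2),np.full(P[...,0].size,zc)]).astype(np.float32).reshape(len(u),len(v),2)
            I=cv2.remap(g,px[...,0],px[...,1],cv2.INTER_LINEAR);w=np.clip(I-110,0,None)
            s=(u>-.05)&(u<.045);m=(w[s]*v).sum(1)/(w[s].sum(1)+1e-6)
            a,b=np.polyfit(u[s],m,1);c=c+b*n;phi+=np.arctan(a)
        prof=I[:,24:37].mean(1);on=u[prof>110];lo,hi=on.min(),on.max()
        o=c+d*(lo+.060);out.append((o[0],o[1],phi,hi-lo,prof))
    return out
E
python3 - <<'E'
from h import *
g=[(.5,.347,0),(.495,.243,-.2),(.507,.157,0),(.476,.07,0)]
for n in['top','scene']:
    for o in tubes(n,g):print(n,np.round(o[:2],4),round(np.degrees(o[2]),1),round(o[3],3))
a=overlay('top',(365,180,495,270),(.528,-.158),np.radians(-12),np.radians(-128),6)
b=overlay('scene',(325,115,425,215),(.528,-.158),np.radians(-12),np.radians(-128),5)
cv2.imwrite('pics/a2.png',a);cv2.imwrite('pics/b2.png',b)
E
```

```text
top [0.5    0.3486] 1.8 0.128
top [0.4929 0.2478] -12.8 0.129
top [0.508  0.1599] 5.3 0.129
top [0.474  0.0723] 7.4 0.129
scene [0.501  0.3438] 1.3 0.131
scene [0.4939 0.2428] -13.4 0.132
scene [0.51   0.1547] 4.5 0.129
scene [0.476  0.0672] 6.6 0.129
```

View pics/a2.png

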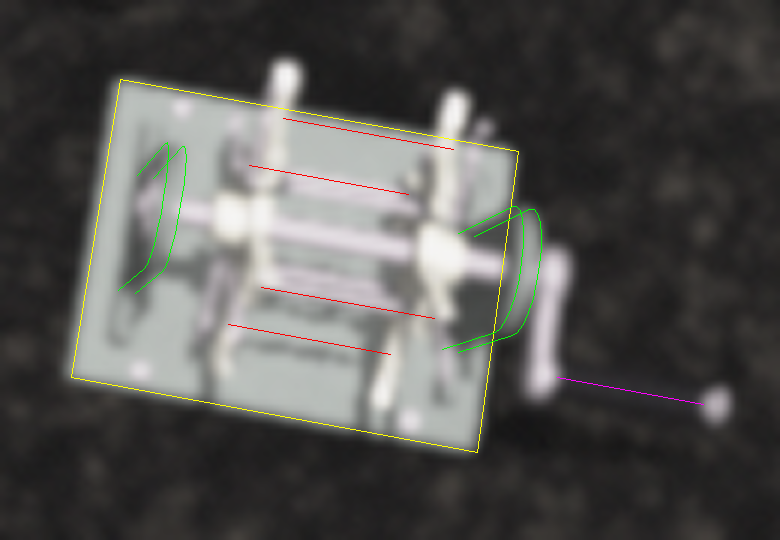

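View pics/b2.png

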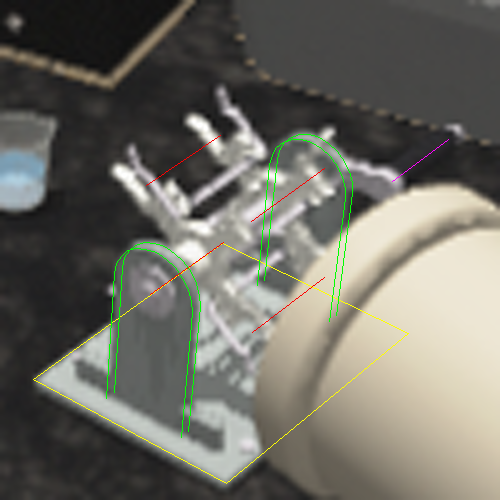

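>>> {"name": "drive_tool", "arguments": {"targets": [[0.018,-0.056,0,-5.6],[0.018,-0.056,0,-5.6],[0.018,-0.056,0,-5.6],[0.018,-0.056,0,-5.6],[0.018,-0.056,0,-5.6]], "jaw": 0.06, "force": 40}}

```text
clock: 2.12
position: [0.2683, 0.2651, 0.3042]
ee_rot: [0.001, 0.392, 0.92, 0.0]
contact_force: [0.8, -1.3, 0.1]
width: 0.06
```

>>> {"name": "drive_tool", "arguments": {"targets": [[0.018,-0.056,0,-5.6],[0.018,-0.056,0,-5.6],[0.018,-0.056,0,-5.6],[0.018,-0.056,0,-5.6],[0.018,-0.056,0,-5.6]]}}

```text
clock: 2.75
position: [0.3583, -0.0151, 0.3044]
ee_rot: [0.001, 0.604, 0.797, 0.001]
contact_force: [1.4, 1.2, 1.3]
width: 0.0603
```

>>> {"name": "drive_tool", "arguments": {"targets": [[0.018,-0.056,0,-5.6],[0.018,-0.056,0,-5.6],[0.018,-0.056,0,-5.6],[0.018,-0.056,0,-5.6],[0.018,-0.056,0,-5.6]]}}

```text
clock: 3.38
position: [0.4484, -0.2953, 0.304]
ee_rot: [0.0, 0.779, 0.628, 0.0]
contact_force: [0.3, 0.4, 1.3]
width: 0.0601
```

>>> {"name": "drive_tool", "arguments": {"targets": [[0.005,0.001,-0.04,0],[0,0,-0.05,0],[0,0,-0.0445,0],[0,0,0,0],[0,0,0,0]]}}

```text
clock: 4.0
position: [0.454, -0.293, 0.1709]
ee_rot: [0.001, 0.777, 0.629, 0.0]
contact_force: [0.6, 0.3, 1.3]
width: 0.0602
```

>>> {"name": "drive_tool", "arguments": {"targets": [[0,0,0,0],[0,0,0,0],[0,0,0,0],[0,0,0,0],[0,0,0,0]], "jaw": 0.005}}

```text
clock: 4.62
position: [0.4554, -0.2931, 0.1709]
ee_rot: [0.003, 0.777, 0.629, 0.001]
contact_force: [5.6, 0.6, 1.6]
width: 0.0177
```

>>> {"name": "drive_tool", "arguments": {"targets": [[0.0032,-0.0007,0.0058,0],[0.0018,-0.0004,0.0057,0],[0.0025,-0.0005,0.0054,0],[0.0033,-0.0007,0.0049,0],[0.0038,-0.0008,0.0045,0]]}}

```text
clock: 5.25
position: [0.4663, -0.2954, 0.1959]
ee_rot: [-0.001, 0.777, 0.629, -0.001]
contact_force: [-4.7, -3.5, -0.7]
width: 0.0173
```

>>> {"name": "drive_tool", "arguments": {"targets": [[0,0,0,0],[0,0,0,0],[0,0,0,0],[0,0,0,0],[0,0,0,0]]}}

```text
clock: 5.88
position: [0.4668, -0.2955, 0.1965]
ee_rot: [-0.0, 0.777, 0.629, -0.001]
contact_force: [-3.9, -1.6, 2.0]
width: 0.0178
```

```bash
python3 - <<'E'
from h import *
for n in['top','scene']:
  cams.get_image(n)
  for q in['clip0','axle','sleeve']:
    for d in spotter.landmark_of(q,n)[:4]:
      p=d['point'];r=np.array(p[:2])-[.529,-.158];print(n,q,np.round(p,3),round(d['score'],2),'ang',round(np.degrees(np.arctan2(r@[.978,-.208],p[2]-.11)),1))
a=overlay('scene',(325,95,445,215),(.529,-.158),np.radians(-12),np.radians(-90),5)
b=overlay('top',(365,180,495,270),(.529,-.158),np.radians(-12),np.radians(-90),5)
cv2.imwrite('pics/a3.png',a);cv2.imwrite('pics/b3.png',b)
print(sensors.get_state())
E
```

```text
top clip0 [ 0.476 -0.149  0.102] 0.92 ang -98.9
top clip0 [ 0.583 -0.171  0.115] 0.91 ang 85.2
top clip0 [ 0.533 -0.157  0.057] 0.87 ang 176.5
top clip0 [ 0.529 -0.159  0.166] 0.68 ang 0.1
top axle [ 0.527 -0.16   0.112] 0.63 ang -34.7
top sleeve [ 0.47  -0.287  0.139] 0.44 ang -46.5
scene clip0 [ 0.529 -0.16   0.162] 0.94 ang 0.8
scene clip0 [ 0.581 -0.168  0.11 ] 0.85 ang 89.7
scene clip0 [ 0.533 -0.159  0.055] 0.78 ang 175.3
scene clip0 [ 0.475 -0.144  0.112] 0.74 ang -88.1
scene axle [ 0.525 -0.157 -0.   ] 0.71 ang -177.9
scene axle [0.477 0.071 0.01 ] 0.24 ang -135.4
scene sleeve [0.5   0.345 0.01 ] 0.5 ang -126.8
scene sleeve [ 0.465 -0.284  0.144] 0.46 ang -47.0
{'clock': 6.375, 'qpos': array([-0.68948012,  0.32458692,  1.71811644, -0.0018241 ,  1.10005325,
       -0.47901725]), 'qd': array([ 0.00107706, -0.00141536, -0.00069759, -0.00039251,  0.00135081,
        0.000769  ]), 'effort': array([  2.40694888, -40.03248811, -21.56160414,   1.52837612,
        -0.58059448,   0.1024536 ]), 'position': array([ 0.46674779, -0.29548539,  0.19649475]), 'ee_rot': array([-4.07891603e-04,  7.77206956e-01,  6.29244268e-01, -9.12501795e-04]), 'contact_force': array([-4.79402633, -2.66547176,  2.70516392]), 'moment': array([-0.42408844,  0.74440235,  0.13986446]), 'width': 0.017814776655882547}
```

View pics/a3.png

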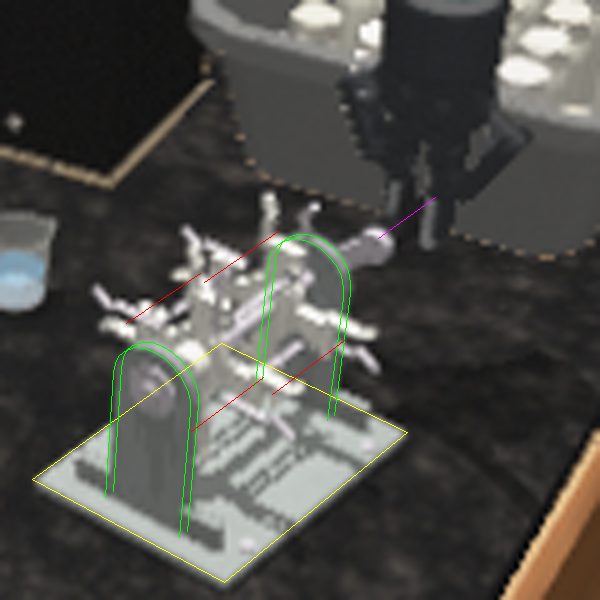

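The overlay matches the picture: one clip is straight up and the handle is at -45° (magenta at (405,218) in the crop). I'll release the crank and fetch the nearest tube.

>>> {"name": "drive_tool", "arguments": {"targets": [[0,0,0,0],[0,0,0,0],[0,0,0,0],[0,0,0.05,0],[0,0,0.055,0]], "jaw": 0.045}}

```text
clock: 7.0
position: [0.4675, -0.2948, 0.301]
ee_rot: [-0.001, 0.777, 0.629, 0.0]
contact_force: [0.5, -0.3, -0.2]
width: 0.0447
```

>>> {"name": "drive_tool", "arguments": {"targets": [[0.001,0.0456,0,-8.9],[0.001,0.0456,0,-8.9],[0.001,0.0456,0,-8.9],[0.001,0.0456,0,-8.9],[0.001,0.0456,0,-8.9]]}}

```text
clock: 7.62
position: [0.4726, -0.0656, 0.3008]
ee_rot: [-0.0, 0.958, 0.285, 0.0]
contact_force: [0.7, 0.3, 0.3]
width: 0.045
```

>>> {"name": "drive_tool", "arguments": {"targets": [[0.001,0.0456,0,-8.9],[0.001,0.0456,0,-8.9],[0.001,0.0456,0,-8.9],[0,0,-0.06,0],[0,0,-0.06,0]]}}

```text
clock: 8.25
position: [0.4763, 0.0706, 0.1803]
ee_rot: [-0.0, 0.998, 0.06, 0.002]
contact_force: [0.5, 0.2, -1.2]
width: 0.045
```

```bash
python3 - <<'E'
from h import *
g=[(.5,.347,0),(.495,.243,-.2),(.507,.157,0)]
for o in tubes('top',g):print(np.round(o[:2],4),round(np.degrees(o[2]),1),round(o[3],3))
for n in ['top','scene']:
  cams.get_image(n)
  for d in spotter.landmark_of('tube_a',n)[:5]:print(n,np.round(d['point'],3),round(d['score'],2))
E
```

```text
[0.499  0.3485] 1.8 0.129
[0.4929 0.2478] -12.8 0.129
[0.5324 0.1288] 2.7 0.117
top [0.504 0.344 0.01 ] 0.84
top [0.495 0.247 0.012] 0.52
scene [0.496 0.242 0.01 ] 0.85
scene [0.5   0.345 0.009] 0.74
scene [0.476 0.068 0.009] 0.7
scene [0.509 0.159 0.011] 0.53
```

>>> {"name": "drive_tool", "arguments": {"targets": [[-0.001,-0.0005,-0.05,0],[0,0,-0.04,0],[0,0,-0.0135,0],[0,0,0,0],[0,0,0,0]]}}

```text
clock: 9.12
position: [0.4764, 0.0689, 0.0791]
ee_rot: [0.0, 0.998, 0.059, 0.002]
contact_force: [-0.5, -0.1, 0.3]
width: 0.0454
```

>>> {"name": "drive_tool", "arguments": {"targets": [[0,0,0,0],[0,0,0,0],[0,0,0,0],[0,0,0,0],[0,0,0,0]], "jaw": 0.003, "force": 60}}

```text
clock: 9.75
position: [0.4753, 0.069, 0.0784]
ee_rot: [0.0, 0.998, 0.059, 0.001]
contact_force: [-0.7, -0.5, 6.3]
width: 0.0133
```

>>> {"name": "drive_tool", "arguments": {"targets": [[0,0,0,0],[0,0,0,0],[0,0,-0.003,0],[0,0,0,0],[0,0,0,0]], "jaw": 0.03}}

```text
clock: 10.38
position: [0.4746, 0.069, 0.0741]
ee_rot: [0.0, 0.998, 0.059, -0.0]
contact_force: [0.7, -0.6, 0.3]
width: 0.0298
```

>>> {"name": "drive_tool", "arguments": {"targets": [[0,0,0,0],[0,0,0,0],[0,0,0,0],[0,0,0,0],[0,0,0,0]], "jaw": 0.003}}

```text
clock: 11.0
position: [0.4747, 0.0689, 0.0744]
ee_rot: [0.0, 0.998, 0.059, 0.0]
contact_force: [0.4, 0.0, 3.4]
width: 0.0135
```

>>> {"name": "drive_tool", "arguments": {"targets": [[0,0,0.02,0],[0,0,0.03,0],[0,0,0,0],[0,0,0,0],[0,0,0,0]]}}

```text
clock: 11.62
position: [0.4739, 0.069, 0.1232]
ee_rot: [-0.0, 0.998, 0.059, -0.001]
contact_force: [-0.1, 0.6, -0.0]
width: 0.0135
```

>>> {"name": "drive_tool", "arguments": {"targets": [[0,0,0.06,0],[0,0,0.06,0],[0.007,-0.0284,0.057,8.88],[0.007,-0.0284,0,8.88],[0.007,-0.0284,0,8.88]]}}

```text
clock: 12.25
position: [0.4956, -0.0163, 0.2998]
ee_rot: [0.0, 0.957, 0.29, 0.0]
contact_force: [-0.2, -0.5, -0.3]
width: 0.0135
```

>>> {"name": "drive_tool", "arguments": {"targets": [[0.007,-0.0284,0,8.88],[0.007,-0.0284,0,8.88],[0.007,-0.0284,0,8.88],[0.007,-0.0284,0,8.88],[0.007,-0.0284,0,8.88]]}}

```text
clock: 12.88
position: [0.5304, -0.1584, 0.2985]
ee_rot: [-0.001, 0.777, 0.63, -0.0]
contact_force: [1.1, 0.4, -0.7]
width: 0.0135
```

```bash
python3 - <<'E'
from h import *
s=sensors.get_state();print(s['position'],s['ee_rot'],s['width'])
b=overlay('top',(365,180,495,270),(.5295,-.158),np.radians(-12),np.radians(-90),4,False)
a=overlay('scene',(325,95,445,215),(.5295,-.158),np.radians(-12),np.radians(-90),4,False)
o=np.zeros((480,1000,3),np.uint8);o[:360,:520]=b;o[:480,520:]=a;o=cv2.resize(o,(800,384));cv2.imwrite('pics/4.png',o)
E
```

```text
[ 0.53040912 -0.15842187  0.29846574] [-1.02798450e-03  7.76673748e-01  6.29902072e-01 -4.59726746e-04] 0.013456577504858956
```

View pics/4.png

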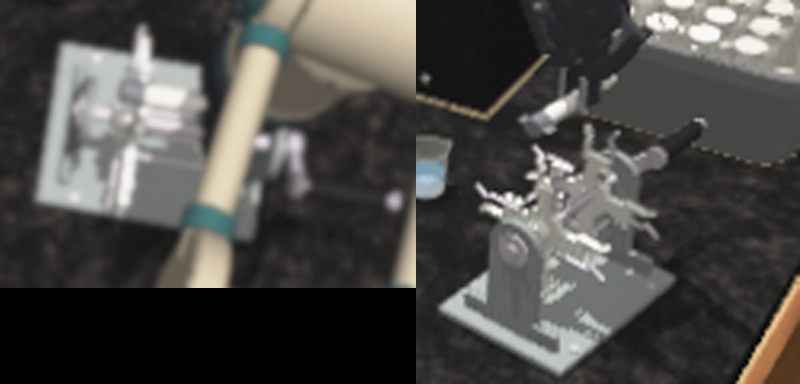

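The tube is held level above the clip, cap away from the crank, and is visible in the right-hand view at (560,110). I'll lower it in steps while watching the force.

>>> {"name": "drive_tool", "arguments": {"targets": [[-0.0005,0,-0.03,0],[0,0,-0.01,0],[0,0,-0.004,0],[0,0,-0.004,0],[0,0,0,0]]}}

```text
clock: 13.6
position: [0.5301, -0.1574, 0.2521]
ee_rot: [0.0, 0.778, 0.628, 0.0]
contact_force: [0.6, 0.2, -0.8]
width: 0.0135
```

>>> {"name": "drive_tool", "arguments": {"targets": [[0,0,-0.003,0],[0,0,-0.003,0],[0,0,-0.002,0],[0,0,0,0],[0,0,0,0]]}}

```text
clock: 14.22
position: [0.5298, -0.1576, 0.2439]
ee_rot: [-0.0, 0.778, 0.628, -0.0]
contact_force: [-2.2, 0.5, 3.2]
width: 0.0133
```

>>> {"name": "drive_tool", "arguments": {"targets": [[-0.0005,0,-0.003,0],[0,0,-0.003,0],[0,0,-0.002,0],[0,0,0,0],[0,0,0,0]]}}

```text
clock: 14.85
position: [0.5298, -0.1578, 0.2354]
ee_rot: [0.0, 0.778, 0.628, 0.0]
contact_force: [1.4, -1.4, 0.3]
width: 0.0138
```

>>> {"name": "drive_tool", "arguments": {"targets": [[0,0,-0.003,0],[0,0,-0.003,0],[0,0,0,0],[0,0,0,0],[0,0,0,0]]}}

```text
clock: 15.48
position: [0.5291, -0.1573, 0.2306]
ee_rot: [-0.0, 0.778, 0.628, -0.0]
contact_force: [-0.3, 1.1, 6.8]
width: 0.0137
```

>>> {"name": "drive_tool", "arguments": {"targets": [[0,0,-0.002,0],[0,0,-0.002,0],[0,0,-0.001,0],[0,0,0,0],[0,0,0,0]]}}

```text
clock: 16.1
position: [0.5316, -0.1578, 0.2302]
ee_rot: [0.004, 0.778, 0.628, 0.003]
contact_force: [-2.0, 1.9, 25.7]
width: 0.0135
```

>>> {"name": "drive_tool", "arguments": {"targets": [[0,0,0.004,0],[0,0,0,0],[0,0,0,0],[0,0,0.02,0],[0,0,0.055,0]], "jaw": 0.035}}

```text
clock: 16.73
position: [0.5278, -0.1569, 0.3007]
ee_rot: [-0.004, 0.778, 0.628, -0.002]
contact_force: [0.9, 0.8, -0.1]
width: 0.035
```

>>> {"name": "drive_tool", "arguments": {"targets": [[-0.021,-0.0458,0,0],[-0.021,-0.0458,0,0],[-0.021,-0.0458,0,0],[0,0,-0.05,0],[0,0,0,0]], "jaw": 0.05, "force": 40}}

```text
clock: 17.35
position: [0.4639, -0.2937, 0.2497]
ee_rot: [-0.005, 0.779, 0.627, -0.001]
contact_force: [-0.7, -0.0, 0.3]
width: 0.05
```

```bash
python3 - <<'E'
from h import *
s=sensors.get_state();print(s['position'],s['width'])
for n in['top','scene']:
  cams.get_image(n)
  for q in['clip0','sleeve','tube_a']:
    for d in spotter.landmark_of(q,n)[:5]:
      p=d['point'];r=np.array(p[:2])-[.5295,-.158];print(n,q,np.round(p,3),round(d['score'],2),'ang',round(np.degrees(np.arctan2(r@[.978,-.208],p[2]-.11)),1),'ym',round(r@[.208,.978],3))
a=overlay('scene',(325,95,445,215),(.5295,-.158),np.radians(-12),np.radians(-90),5,False)
cv2.imwrite('pics/5.png',a)
E
```

```text
[ 0.46390783 -0.29367277  0.24971366] 0.05004208196384829
top clip0 [ 0.585 -0.17   0.108] 0.7 ang 91.9 ym -0.0
top clip0 [ 0.525 -0.156  0.058] 0.65 ang -174.9 ym 0.001
top clip0 [ 0.471 -0.149  0.11 ] 0.64 ang -89.9 ym -0.003
top clip0 [ 0.529 -0.163  0.167] 0.57 ang 0.3 ym -0.005
top clip0 [0.506 0.155 0.008] 0.49 ang -139.2 ym 0.302
top sleeve [ 0.474 -0.288  0.144] 0.57 ang -38.4 ym -0.139
top tube_a [0.506 0.155 0.008] 0.8 ang -139.4 ym 0.301
top tube_a [0.502 0.346 0.01 ] 0.69 ang -127.2 ym 0.487
top tube_a [ 0.531 -0.154  0.166] 0.58 ang 0.4 ym 0.004
scene clip0 [ 0.477 -0.145  0.118] 0.98 ang -81.4 ym 0.002
scene clip0 [ 0.586 -0.167  0.107] 0.97 ang 93.1 ym 0.003
scene clip0 [ 0.528 -0.158  0.054] 0.76 ang -178.2 ym -0.001
scene clip0 [ 0.536 -0.16   0.165] 0.56 ang 7.1 ym -0.001
scene sleeve [ 0.474 -0.285  0.147] 0.59 ang -37.2 ym -0.136
scene tube_a [0.501 0.344 0.009] 0.84 ang -127.3 ym 0.485
scene tube_a [0.509 0.156 0.011] 0.72 ang -139.3 ym 0.303
scene tube_a [ 0.528 -0.161  0.166] 0.68 ang -1.2 ym -0.003
scene tube_a [ 0.53  -0.16   0.112] 0.54 ang 17.7 ym -0.002
scene tube_a [0.495 0.244 0.009] 0.5 ang -130.9 ym 0.386
```

View pics/5.png

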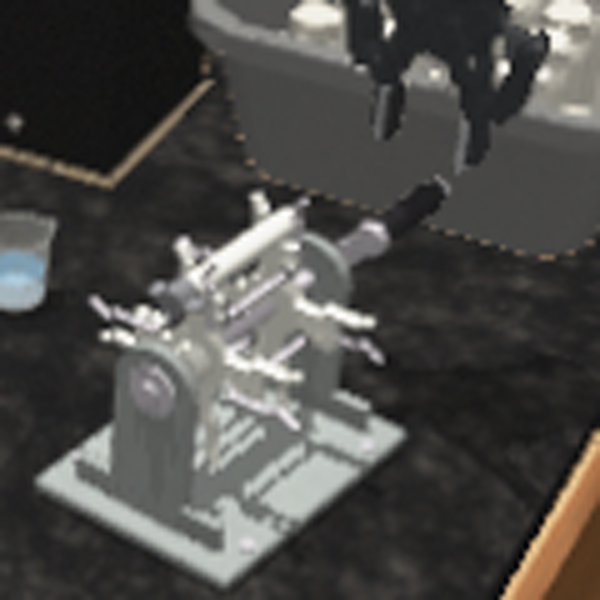

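The tube is seated in the top clip at (240,250) of the crop, and both networks agree it is about 55 mm from the axle. Next I'll turn the crank 90°.

>>> {"name": "drive_tool", "arguments": {"targets": [[0.0035,-0.003,-0.0535,0],[0,0,0,0],[0,0,0,0],[0,0,0,0],[0,0,0,0]]}}

```text
clock: 18.42
position: [0.4704, -0.2983, 0.2017]
ee_rot: [0.001, 0.778, 0.628, 0.0]
contact_force: [-0.8, 0.4, -0.1]
width: 0.0499
```

>>> {"name": "drive_tool", "arguments": {"targets": [[0,0,0,0],[0,0,0,0],[0,0,0,0],[0,0,0,0],[0,0,0,0]], "jaw": 0.005}}

```text
clock: 19.05
position: [0.4697, -0.2979, 0.2007]
ee_rot: [-0.0, 0.778, 0.628, -0.0]
contact_force: [-2.3, 0.1, 5.9]
width: 0.0176
```

>>> {"name": "drive_tool", "arguments": {"targets": [[0.0052,-0.0011,0.0046,0],[0.006,-0.0013,0.0037,0],[0.0064,-0.0013,0.0027,0],[0.0067,-0.0014,0.0016,0],[0.0068,-0.0015,0.0006,0]]}}

```text
clock: 19.68
position: [0.5013, -0.3045, 0.2127]
ee_rot: [-0.001, 0.778, 0.628, -0.0]
contact_force: [-2.7, -1.1, -7.4]
width: 0.0178
```

>>> {"name": "drive_tool", "arguments": {"targets": [[0.0068,-0.0015,-0.0006,0],[0.0067,-0.0014,-0.0016,0],[0.0064,-0.0013,-0.0027,0],[0.006,-0.0013,-0.0037,0],[0.0052,-0.0011,-0.0046,0]]}}

```text
clock: 20.3
position: [0.531, -0.3108, 0.1995]
ee_rot: [-0.002, 0.778, 0.628, -0.001]
contact_force: [-6.8, -0.6, -4.4]
width: 0.0178
```

>>> {"name": "drive_tool", "arguments": {"targets": [[0,0,0,0],[0,0,0,0],[0,0,0,0],[0,0,0,0],[0,0,0,0]]}}

```text
clock: 20.92
position: [0.5313, -0.3108, 0.1992]
ee_rot: [-0.001, 0.778, 0.628, -0.001]
contact_force: [-4.9, -1.4, -10.1]
width: 0.0175
```

>>> {"name": "drive_tool", "arguments": {"targets": [[-0.0015,0.0003,-0.0015,0],[0,0,-0.0015,0],[0,0,0,0],[0,0,0,0],[0,0,0,0]]}}

```text
clock: 21.55
position: [0.5316, -0.3109, 0.1982]
ee_rot: [0.001, 0.778, 0.628, 0.001]
contact_force: [-0.6, 1.2, 1.6]
width: 0.0174
```

```bash
cat >> h.py <<'E'
def rot():
  s=sensors.get_state();p=s['position'];r=p[:2]-np.array([.5295,-.158]);print('tcp',np.round(p,4),'xm',round(r@[.978,-.208],4),'z',round(p[2]-.164,4),np.round(s['contact_force'],1))
  for n in['top','scene']:
   cams.get_image(n)
   for q in['clip0','sleeve','tube_a']:
    for d in spotter.landmark_of(q,n)[:6]:
      p=d['point'];r=np.array(p[:2])-[.5295,-.158];a=np.degrees(np.arctan2(r@[.978,-.208],p[2]-.11));print(n,q,np.round(p,3),round(d['score'],2),'ang',round(a,1) if r@r<.03 else '')
E
python3 - <<'E'
from h import *
rot()
for n in ['top','scene']:
  for o in tubes(n,[(.5,.347,0),(.495,.243,-.2),(.507,.157,0.05)]):print(n,np.round(o[:2],4),round(np.degrees(o[2]),1),round(o[3],3))
E
```

```text
tcp [ 0.5316 -0.3109  0.1982] xm 0.0338 z 0.0342 [-0.6  1.2  1.6]
top clip0 [ 0.528 -0.16   0.052] 0.93 ang -179.2
top clip0 [ 0.583 -0.172  0.108] 0.87 ang 92.4
top clip0 [ 0.528 -0.162  0.163] 0.84 ang -0.4
top clip0 [ 0.531 -0.159  0.004] 0.68 ang 179.0
top clip0 [ 0.474 -0.146  0.113] 0.59 ang -87.4
top sleeve [ 0.536 -0.298  0.139] 0.49 ang 50.9
top sleeve [ 0.531 -0.16   0.162] 0.27 ang 1.8
top sleeve [ 0.53  -0.157  0.002] 0.22 ang 179.8
top sleeve [0.51  0.159 0.009] 0.16 ang 
top tube_a [0.506 0.346 0.008] 0.82 ang 
top tube_a [0.507 0.155 0.006] 0.61 ang 
top tube_a [0.494 0.244 0.01 ] 0.58 ang 
top tube_a [ 0.582 -0.168  0.109] 0.48 ang 90.8
scene clip0 [ 0.53  -0.153  0.053] 0.93 ang -179.7
scene clip0 [ 0.584 -0.176  0.11 ] 0.76 ang 89.9
scene clip0 [ 0.476 -0.147  0.111] 0.74 ang -89.1
scene clip0 [ 0.53  -0.155  0.169] 0.64 ang -0.1
scene clip0 [ 0.531 -0.156  0.113] 0.18 ang 24.5
scene sleeve [ 0.535 -0.302  0.142] 0.5 ang 48.1
scene tube_a [0.5   0.342 0.008] 0.88 ang 
scene tube_a [0.508 0.157 0.009] 0.83 ang 
scene tube_a [0.494 0.242 0.009] 0.65 ang 
scene tube_a [ 0.584 -0.17   0.105] 0.55 ang 94.9
top [0.499  0.3485] 1.8 0.13
top [0.4929 0.2478] -12.8 0.129
top [0.5079 0.1598] 5.3 0.13
scene [0.501  0.3438] 1.3 0.131
scene [0.4939 0.2428] -13.4 0.132
scene [0.5101 0.1547] 4.5 0.129
```

>>> {"name": "drive_tool", "arguments": {"targets": [[0,0,0,0],[0,0,0,0],[0,0,0,0],[0,0,0.05,0],[0,0,0.055,0]], "jaw": 0.045}}

```text
clock: 22.68
position: [0.5301, -0.3107, 0.3022]
ee_rot: [-0.002, 0.778, 0.628, -0.001]
contact_force: [0.5, 0.2, 0.5]
width: 0.0449
```

>>> {"name": "drive_tool", "arguments": {"targets": [[-0.003,0.0585,0,-9.1],[-0.003,0.0585,0,-9.1],[-0.003,0.0585,0,-9.1],[-0.003,0.0585,0,-9.1],[-0.003,0.0585,0,-9.1]]}}

```text
clock: 23.3
position: [0.5152, -0.0167, 0.3023]
ee_rot: [0.0, 0.961, 0.275, 0.0]
contact_force: [0.8, 0.8, 0.3]
width: 0.0451
```

>>> {"name": "drive_tool", "arguments": {"targets": [[-0.003,0.0585,0,-9.1],[-0.003,0.0585,0,-9.1],[-0.003,0.0585,0,-9.1],[0,0,-0.06,0],[0,0,-0.06,0]]}}

```text
clock: 23.92
position: [0.5069, 0.1583, 0.1817]
ee_rot: [0.0, 0.999, 0.045, 0.002]
contact_force: [0.7, -0.4, -0.9]
width: 0.0452
```

```bash
python3 - <<'E'
from h import *
s=sensors.get_state();print(s['position'],s['ee_rot'])
for n in ['top','scene']:
  cams.get_image(n)
  for d in spotter.landmark_of('tube_a',n)[:5]:print(n,np.round(d['point'],3),round(d['score'],2))
o=tubes('scene',[(.507,.157,0.05)])[0];print(o[:4])
E
```

```text
[0.50692653 0.15831103 0.18169406] [4.26759787e-05 9.98990332e-01 4.48979161e-02 1.57842668e-03]
top [ 0.586 -0.168  0.106] 0.69
top [0.494 0.251 0.01 ] 0.55
top [0.509 0.159 0.01 ] 0.54
scene [0.502 0.343 0.008] 0.83
scene [0.494 0.24  0.008] 0.77
scene [0.51  0.159 0.008] 0.75
scene [ 0.582 -0.17   0.108] 0.37
(np.float64(0.5100871407830343), np.float64(0.15532915893206503), np.float64(0.06454857269707599), np.float64(0.12900000000000011))
```

>>> {"name": "drive_tool", "arguments": {"targets": [[0.0015,-0.0005,-0.05,0],[0,0,-0.045,0],[0,0,-0.012,0],[0,0,0,0],[0,0,0,0]]}}

```text
clock: 24.8
position: [0.51, 0.1569, 0.0776]
ee_rot: [-0.0, 0.999, 0.044, 0.002]
contact_force: [0.4, 0.2, 1.3]
width: 0.0448
```

>>> {"name": "drive_tool", "arguments": {"targets": [[0,0,0,0],[0,0,0,0],[0,0,0,0],[0,0,0,0],[0,0,0,0]], "jaw": 0.003, "force": 60}}

```text
clock: 25.42
position: [0.5088, 0.1569, 0.0767]
ee_rot: [-0.0, 0.999, 0.044, 0.001]
contact_force: [-0.3, 0.4, 6.6]
width: 0.0136
```

>>> {"name": "drive_tool", "arguments": {"targets": [[0,0,0.01,0],[0,0,0.04,0],[0,0,0,0],[0,0,0,0],[0,0,0,0]]}}

```text
clock: 26.05
position: [0.5074, 0.1565, 0.1244]
ee_rot: [0.0, 0.999, 0.044, -0.001]
contact_force: [-0.3, -0.4, -0.7]
width: 0.0131
```

>>> {"name": "drive_tool", "arguments": {"targets": [[0,0,0.06,0],[0,0,0.06,0],[0.0028,-0.0393,0.056,9.1],[0.0028,-0.0393,0,9.1],[0.0028,-0.0393,0,9.1]]}}

```text
clock: 26.68
position: [0.5162, 0.0412, 0.2964]
ee_rot: [0.0, 0.96, 0.281, -0.0]
contact_force: [-0.5, 0.6, -0.9]
width: 0.0135
```

>>> {"name": "drive_tool", "arguments": {"targets": [[0.0028,-0.0393,0,9.1],[0.0028,-0.0393,0,9.1],[0.0028,-0.0393,0,9.1],[0.0028,-0.0393,0,9.1],[0.0028,-0.0393,0,9.1]]}}

```text
clock: 27.3
position: [0.53, -0.1555, 0.2951]
ee_rot: [-0.001, 0.777, 0.63, -0.0]
contact_force: [0.3, 0.0, -0.3]
width: 0.0132
```

>>> {"name": "drive_tool", "arguments": {"targets": [[0,0,-0.03,0],[0,0,0,0],[0,0,0,0],[0,0,0,0],[0,0,0,0]]}}

```text
clock: 27.92
position: [0.5307, -0.154, 0.2673]
ee_rot: [0.001, 0.778, 0.628, 0.0]
contact_force: [-0.2, -0.1, 0.3]
width: 0.0133
```

```bash
python3 - <<'E'
from h import *
s=sensors.get_state();print(s['position'],s['ee_rot'],s['width'])
b=overlay('top',(365,180,495,270),(.5295,-.158),np.radians(-12),np.radians(-90),4,False)
a=overlay('scene',(325,95,445,215),(.5295,-.158),np.radians(-12),np.radians(-90),4,False)
o=np.zeros((480,1000,3),np.uint8);o[:360,:520]=b;o[:480,520:]=a;o=cv2.resize(o,(800,384));cv2.imwrite('pics/6.png',o)
for n in ['top','scene']:
  cams.get_image(n)
  for q in ['tube_a','clip0']:
   for d in spotter.landmark_of(q,n)[:5]:print(n,np.round(d['point'],3),round(d['score'],2))
E
```

```text
[ 0.53065084 -0.15397354  0.26729784] [7.00350332e-04 7.77981496e-01 6.28286684e-01 3.79291336e-04] 0.013292524765621356
top [0.505 0.348 0.008] 0.79
top [ 0.581 -0.169  0.107] 0.73
top [0.496 0.246 0.009] 0.69
top [ 0.528 -0.154  0.2  ] 0.5
top [ 0.526 -0.161  0.055] 0.85
top [ 0.528 -0.161  0.162] 0.79
top [ 0.582 -0.173  0.108] 0.68
top [ 0.476 -0.143  0.113] 0.65
scene [0.494 0.243 0.008] 0.86
scene [ 0.529 -0.154  0.198] 0.6
scene [0.501 0.342 0.011] 0.59
scene [ 0.584 -0.17   0.108] 0.53
scene [ 0.526 -0.154  0.053] 0.94
scene [ 0.476 -0.148  0.11 ] 0.94
scene [ 0.585 -0.175  0.107] 0.86
scene [ 0.532 -0.155  0.169] 0.82
```

View pics/6.png

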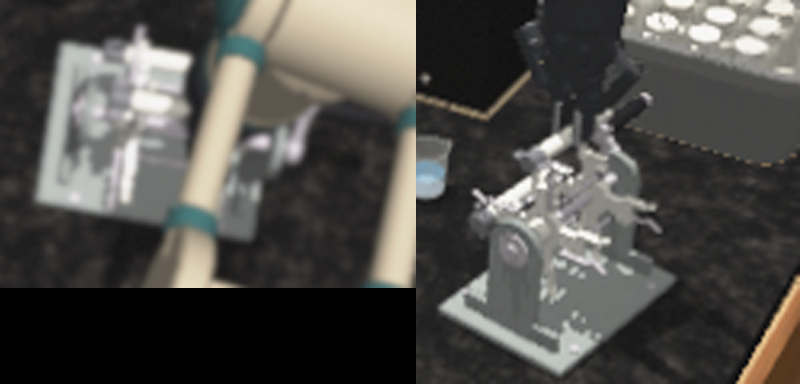

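The second tube is held above the top clip, and the first is still clipped on the +x side. I'll correct y by -3 mm and press it in.

>>> {"name": "drive_tool", "arguments": {"targets": [[-0.001,-0.003,-0.01,0],[0,0,-0.006,0],[0,0,-0.003,0],[0,0,-0.003,0],[0,0,-0.003,0]]}}

```text
clock: 28.95
position: [0.5304, -0.1578, 0.2441]
ee_rot: [0.002, 0.778, 0.628, 0.001]
contact_force: [-0.6, 0.0, 11.7]
width: 0.0135
```

>>> {"name": "drive_tool", "arguments": {"targets": [[0,0,-0.003,0],[0,0,-0.003,0],[0,0,-0.003,0],[0,0,-0.003,0],[0,0,0,0]]}}

```text
clock: 29.58
position: [0.5303, -0.1572, 0.2326]
ee_rot: [0.002, 0.778, 0.628, 0.001]
contact_force: [-0.4, 1.5, 19.0]
width: 0.0134
```

>>> {"name": "drive_tool", "arguments": {"targets": [[0,0,-0.002,0],[0,0,-0.002,0],[0,0,0,0],[0,0,0,0],[0,0,0,0]]}}

```text
clock: 30.2
position: [0.5333, -0.1578, 0.2323]
ee_rot: [0.006, 0.778, 0.628, 0.004]
contact_force: [0.6, 3.4, 31.3]
width: 0.0136
```

>>> {"name": "drive_tool", "arguments": {"targets": [[0,0,0.004,0],[0,0,0,0],[0,0,0,0],[0,0,0.02,0],[0,0,0.055,0]], "jaw": 0.035}}

```text
clock: 30.82
position: [0.5275, -0.1566, 0.301]
ee_rot: [-0.005, 0.778, 0.628, -0.002]
contact_force: [1.1, -0.6, 0.6]
width: 0.0352
```

>>> {"name": "drive_tool", "arguments": {"targets": [[0,-0.051,0,0],[0,-0.051,0,0],[0,-0.0515,0,0],[0,0,-0.05,0],[0,0,0,0]], "jaw": 0.05, "force": 40}}

```text
clock: 31.45
position: [0.5267, -0.3097, 0.2493]
ee_rot: [-0.006, 0.779, 0.627, -0.001]
contact_force: [-0.1, 0.1, -0.7]
width: 0.0499
```

```bash
python3 - <<'E'
from h import *
rot()
E
```

```text
tcp [ 0.5267 -0.3097  0.2493] xm 0.0288 z 0.0853 [-0.1  0.1 -0.7]
top clip0 [ 0.522 -0.162  0.054] 0.81 ang -173.8
top clip0 [ 0.582 -0.174  0.105] 0.8 ang 95.6
top clip0 [ 0.475 -0.144  0.116] 0.77 ang -83.4
top clip0 [ 0.53  -0.162  0.162] 0.6 ang 1.2
top sleeve [ 0.539 -0.303  0.141] 0.65 ang 51.6
top tube_a [0.494 0.244 0.012] 0.66 ang 
top tube_a [0.501 0.347 0.009] 0.57 ang 
top tube_a [ 0.587 -0.166  0.104] 0.52 ang 96.2
top tube_a [ 0.531 -0.159  0.163] 0.52 ang 1.4
scene clip0 [ 0.524 -0.155  0.052] 0.97 ang -173.7
scene clip0 [ 0.584 -0.176  0.102] 0.72 ang 98.1
scene clip0 [ 0.477 -0.15   0.111] 0.71 ang -88.8
scene clip0 [ 0.536 -0.16   0.168] 0.56 ang 6.7
scene clip0 [ 0.71  -0.06   0.002] 0.53 ang 
scene clip0 [ 0.535 -0.159  0.168] 0.38 ang 5.5
scene sleeve [ 0.536 -0.158  0.168] 0.65 ang 6.6
scene sleeve [ 0.534 -0.3    0.138] 0.38 ang 51.1
scene sleeve [ 0.528 -0.157  0.113] 0.18 ang -34.9
scene tube_a [0.5   0.345 0.008] 0.93 ang 
scene tube_a [0.494 0.24  0.011] 0.66 ang 
scene tube_a [ 0.533 -0.156  0.165] 0.53 ang 3.1
scene tube_a [ 0.588 -0.17   0.104] 0.41 ang 95.9
```

>>> {"name": "drive_tool", "arguments": {"targets": [[0.0055,-0.001,-0.04,0],[0,0,-0.0165,0],[0,0,0,0],[0,0,0,0],[0,0,0,0]]}}

```text
clock: 32.48
position: [0.5353, -0.3122, 0.1993]
ee_rot: [0.001, 0.778, 0.628, 0.0]
contact_force: [0.5, 0.6, -0.1]
width: 0.0503
```

>>> {"name": "drive_tool", "arguments": {"targets": [[0,0,0,0],[0,0,0,0],[0,0,0,0],[0,0,0,0],[0,0,0,0]], "jaw": 0.005}}

```text
clock: 33.1
position: [0.5346, -0.3119, 0.1979]
ee_rot: [-0.0, 0.778, 0.628, -0.0]
contact_force: [-2.0, -0.9, 1.5]
width: 0.0172
```

>>> {"name": "drive_tool", "arguments": {"targets": [[0.0038,-0.0008,-0.0054,0],[0.0029,-0.0006,-0.0059,0],[0.0022,-0.0005,-0.0063,0],[0.0011,-0.0002,-0.0066,0],[0.0002,0,-0.0067,0]]}}

```text
clock: 33.72
position: [0.5435, -0.3137, 0.166]
ee_rot: [-0.002, 0.778, 0.628, -0.001]
contact_force: [-7.3, -0.7, 2.1]
width: 0.0176
```

>>> {"name": "drive_tool", "arguments": {"targets": [[-0.0008,0.0002,-0.0066,0],[-0.0018,0.0004,-0.0064,0],[-0.0026,0.0006,-0.0061,0],[-0.0034,0.0007,-0.0057,0],[-0.0043,0.0009,-0.005,0]]}}

```text
clock: 34.35
position: [0.5299, -0.3108, 0.1378]
ee_rot: [-0.002, 0.778, 0.628, -0.002]
contact_force: [-10.7, 0.9, 14.3]
width: 0.0175
```

>>> {"name": "drive_tool", "arguments": {"targets": [[0,0,0,0],[0,0,0,0],[0,0,0,0],[0,0,0,0],[0,0,0,0]]}}

```text
clock: 34.98
position: [0.5294, -0.3107, 0.1373]
ee_rot: [-0.003, 0.778, 0.628, -0.002]
contact_force: [-10.9, 0.0, 8.0]
width: 0.0175
```

```bash
python3 - <<'E'
from h import *
rot()
E
```

```text
tcp [ 0.5294 -0.3107  0.1373] xm 0.0316 z -0.0267 [-10.9   0.    8. ]
top clip0 [ 0.581 -0.173  0.105] 0.82 ang 94.9
top clip0 [ 0.534 -0.156  0.166] 0.8 ang 3.9
top clip0 [ 0.524 -0.16   0.056] 0.79 ang -174.7
top clip0 [ 0.476 -0.153  0.108] 0.71 ang -92.5
top clip0 [0.618 0.486 0.004] 0.27 ang 
top sleeve [ 0.532 -0.298  0.075] 0.47 ang 137.4
top tube_a [0.502 0.346 0.008] 0.6 ang 
top tube_a [0.496 0.246 0.007] 0.58 ang 
top tube_a [ 0.581 -0.172  0.109] 0.47 ang 91.0
top tube_a [ 0.525 -0.155  0.053] 0.44 ang -175.1
top tube_a [ 0.478 -0.152  0.113] 0.2 ang -86.8
scene clip0 [ 0.531 -0.162  0.163] 0.96 ang 2.8
scene clip0 [ 0.531 -0.164  0.052] 0.88 ang 177.7
scene clip0 [ 0.585 -0.168  0.111] 0.68 ang 89.2
scene clip0 [ 0.477 -0.147  0.11 ] 0.58 ang -90.2
scene sleeve [ 0.529 -0.162  0.113] 0.63 ang 0.8
scene sleeve [ 0.642  0.088 -0.001] 0.33 ang 
scene tube_a [0.498 0.347 0.01 ] 0.78 ang 
scene tube_a [0.496 0.242 0.011] 0.51 ang 
scene tube_a [ 0.523 -0.16   0.056] 0.49 ang -174.2
scene tube_a [ 0.584 -0.168  0.108] 0.49 ang 91.8
```

>>> {"name": "drive_tool", "arguments": {"targets": [[0,0,0,0],[0,0,0,0],[0,0,0.055,0],[0,0,0.055,0],[0,0,0.055,0]], "jaw": 0.045}}

```text
clock: 36.0
position: [0.5331, -0.311, 0.3038]
ee_rot: [0.001, 0.778, 0.628, 0.001]
contact_force: [1.1, -0.5, 0.3]
width: 0.0447
```

>>> {"name": "drive_tool", "arguments": {"targets": [[-0.0036,0.0556,0,-9.1],[-0.0036,0.0556,0,-9.1],[-0.0036,0.0556,0,-9.1],[-0.0036,0.0556,0,-9.1],[-0.0036,0.0556,0,-9.1]]}}

```text
clock: 36.62
position: [0.5148, -0.031, 0.3024]
ee_rot: [0.0, 0.961, 0.276, 0.001]
contact_force: [0.7, 0.2, 0.3]
width: 0.0453
```

>>> {"name": "drive_tool", "arguments": {"targets": [[-0.0036,0.0556,0,-9.1],[-0.0036,0.0556,0,-9.1],[-0.0036,0.0556,0,-9.1],[-0.0036,0.0556,0,-9.1],[-0.0036,0.0556,0,-9.1]]}}

```text
clock: 37.25
position: [0.4964, 0.2475, 0.3024]
ee_rot: [-0.001, 0.993, -0.117, 0.001]
contact_force: [0.5, -0.7, -0.3]
width: 0.045
```

```bash
python3 - <<'E'
from h import *
s=sensors.get_state();print(s['position'],s['ee_rot'])
for n in ['top','scene']:
  cams.get_image(n)
  for d in spotter.landmark_of('tube_a',n)[:5]:print(n,np.round(d['point'],3),round(d['score'],2))
  o=tubes(n,[(.494,.245,-.22)])[0];print(o[:4])
E
```

```text
[0.49643792 0.24754219 0.30237218] [-8.61399053e-04  9.93084239e-01 -1.17397695e-01  8.56335250e-04]
top [ 0.584 -0.172  0.108] 0.68
top [0.495 0.247 0.01 ] 0.61
top [0.503 0.344 0.009] 0.52
top [ 0.528 -0.155  0.053] 0.43
(np.float64(0.4774939910624671), np.float64(0.2724747251095772), np.float64(0.03439671416587521), np.float64(0.1090000000000001))
scene [0.5   0.344 0.006] 0.76
scene [0.495 0.241 0.009] 0.65
scene [ 0.584 -0.166  0.107] 0.6
scene [ 0.525 -0.158  0.053] 0.58
(np.float64(0.4945758324155983), np.float64(0.2429935818757818), np.float64(-0.24145501853988213), np.float64(0.13200000000000012))
```

>>> {"name": "drive_tool", "arguments": {"targets": [[-0.002,-0.0025,-0.06,0],[0,0,-0.06,0],[0,0,-0.06,0],[0,0,-0.035,0],[0,0,-0.0135,0]]}}

```text
clock: 38.17
position: [0.4936, 0.2406, 0.0719]
ee_rot: [0.001, 0.993, -0.116, -0.002]
contact_force: [0.5, -0.7, 0.5]
width: 0.045
```

>>> {"name": "drive_tool", "arguments": {"targets": [[0,0,0,0],[0,0,0,0],[0,0,0,0],[0,0,0,0],[0,0,0,0]]}}

```text
clock: 38.8
position: [0.4942, 0.2425, 0.0742]
ee_rot: [-0.0, 0.993, -0.115, 0.0]
contact_force: [1.2, 0.1, -0.4]
width: 0.0451
```

>>> {"name": "drive_tool", "arguments": {"targets": [[0,0,0,0],[0,0,0,0],[0,0,0,0],[0,0,0,0],[0,0,0,0]], "jaw": 0.003, "force": 60}}

```text
clock: 39.42
position: [0.4942, 0.2425, 0.0739]
ee_rot: [-0.0, 0.993, -0.115, 0.0]
contact_force: [-0.5, 0.4, 3.0]
width: 0.0132
```

>>> {"name": "drive_tool", "arguments": {"targets": [[0,0,0.01,0],[0,0,0.04,0],[0,0,0,0],[0,0,0,0],[0,0,0,0]]}}

```text
clock: 40.05
position: [0.4933, 0.2421, 0.1228]
ee_rot: [0.001, 0.993, -0.115, -0.001]
contact_force: [0.6, -1.2, -0.1]
width: 0.0133
```

>>> {"name": "drive_tool", "arguments": {"targets": [[0,0,0.06,0],[0,0,0.06,0],[0.0036,-0.04,0.055,9.1],[0.0036,-0.04,0,9.1],[0.0036,-0.04,0,9.1]]}}

```text
clock: 40.67
position: [0.5045, 0.1247, 0.2941]
ee_rot: [0.0, 0.992, 0.126, 0.0]
contact_force: [0.2, 0.0, -0.0]
width: 0.0139
```

>>> {"name": "drive_tool", "arguments": {"targets": [[0.0036,-0.04,0,9.1],[0.0036,-0.04,0,9.1],[0.0036,-0.04,0,9.1],[0.0036,-0.04,0,9.1],[0.0036,-0.04,0,9.1]]}}

```text
clock: 41.3
position: [0.5223, -0.0756, 0.2931]
ee_rot: [-0.001, 0.866, 0.499, -0.001]
contact_force: [0.9, -0.2, -0.1]
width: 0.0138
```

>>> {"name": "drive_tool", "arguments": {"targets": [[0.0036,-0.04,0,9.1],[0.0036,-0.04,0,9.1],[0,0,-0.03,0],[0,0,0,0],[0,0,0,0]]}}

```text
clock: 41.92
position: [0.5298, -0.154, 0.2642]
ee_rot: [-0.0, 0.778, 0.628, -0.0]
contact_force: [-0.4, -0.1, 0.5]
width: 0.0137
```

```bash
python3 - <<'E'
from h import *
print(sensors.get_state()['ee_rot'],sensors.get_state()['width']);rot()
E
```

```text
[-3.97185171e-04  7.78136655e-01  6.28094879e-01 -1.07921651e-04] 0.013687398050916922
tcp [ 0.5298 -0.154   0.2642] xm -0.0005 z 0.1002 [-0.4 -0.1  0.5]
top clip0 [ 0.478 -0.151  0.112] 0.94 ang -88.2
top clip0 [ 0.58  -0.173  0.105] 0.86 ang 95.9
top clip0 [ 0.528 -0.161  0.055] 0.81 ang -179.1
top clip0 [ 0.53  -0.302  0.08 ] 0.72 ang 133.7
top clip0 [ 0.533 -0.158  0.168] 0.65 ang 3.6
top clip0 [ 0.583 -0.169  0.108] 0.5 ang 91.7
top sleeve [ 0.535 -0.3    0.079] 0.43 ang 132.2
top tube_a [0.5   0.347 0.011] 0.72 ang 
top tube_a [0.617 0.485 0.003] 0.69 ang 
top tube_a [ 0.527 -0.154  0.054] 0.66 ang -176.4
top tube_a [ 0.583 -0.171  0.108] 0.63 ang 92.4
top tube_a [ 0.532 -0.153  0.205] 0.6 ang 0.8
scene clip0 [ 0.533 -0.161  0.163] 0.77 ang 4.5
scene clip0 [ 0.478 -0.148  0.112] 0.71 ang -88.2
scene clip0 [ 0.528 -0.158  0.054] 0.7 ang -178.8
scene clip0 [ 0.581 -0.17   0.109] 0.67 ang 90.8
scene tube_a [0.502 0.344 0.007] 0.77 ang 
scene tube_a [ 0.524 -0.159  0.054] 0.61 ang -175.3
scene tube_a [ 0.53  -0.155  0.2  ] 0.52 ang -0.0
scene tube_a [ 0.584 -0.167  0.11 ] 0.43 ang 89.7
```

>>> {"name": "drive_tool", "arguments": {"targets": [[0.001,-0.003,-0.01,0],[0,0,-0.006,0],[0,0,-0.003,0],[0,0,-0.003,0],[0,0,-0.003,0]]}}

```text
clock: 42.95
position: [0.5321, -0.1578, 0.2419]
ee_rot: [0.002, 0.778, 0.628, 0.001]
contact_force: [-0.4, 0.4, 11.9]
width: 0.0134
```

>>> {"name": "drive_tool", "arguments": {"targets": [[0,0,-0.003,0],[0,0,-0.003,0],[0,0,-0.003,0],[0,0,-0.002,0],[0,0,0,0]]}}

```text
clock: 43.58
position: [0.5309, -0.157, 0.2299]
ee_rot: [0.0, 0.778, 0.628, 0.0]
contact_force: [-0.6, 1.4, 12.9]
width: 0.0139
```

>>> {"name": "drive_tool", "arguments": {"targets": [[0,0,-0.002,0],[0,0,-0.001,0],[0,0,0,0],[0,0,0,0],[0,0,0,0]]}}

```text
clock: 44.2
position: [0.5329, -0.1574, 0.2297]
ee_rot: [0.003, 0.778, 0.628, 0.002]
contact_force: [1.0, 2.0, 23.2]
width: 0.0135
```

>>> {"name": "drive_tool", "arguments": {"targets": [[0,0,0.004,0],[0,0,0,0],[0,0,0,0],[0,0,0.02,0],[0,0,0.055,0]], "jaw": 0.035}}

```text
clock: 44.82
position: [0.5291, -0.1567, 0.3011]
ee_rot: [-0.004, 0.778, 0.628, -0.002]
contact_force: [1.2, -0.7, -0.5]
width: 0.0352
```

>>> {"name": "drive_tool", "arguments": {"targets": [[0,-0.051,0,0],[0,-0.051,0,0],[0,-0.051,0,0],[0,0,-0.06,0],[0,0,0,0]], "jaw": 0.05, "force": 40}}

```text
clock: 45.45
position: [0.5277, -0.3089, 0.2385]
ee_rot: [-0.007, 0.779, 0.627, -0.002]
contact_force: [-0.7, -0.8, 0.5]
width: 0.05
```

```bash
python3 - <<'E'
from h import *
rot()
E
```

```text
tcp [ 0.5277 -0.3089  0.2385] xm 0.0296 z 0.0745 [-0.7 -0.8  0.5]
top clip0 [ 0.526 -0.161  0.052] 0.87 ang -177.1
top clip0 [ 0.581 -0.167  0.103] 0.85 ang 97.4
top clip0 [ 0.475 -0.15   0.116] 0.67 ang -83.9
top clip0 [ 0.532 -0.16   0.167] 0.59 ang 3.2
top clip0 [ 0.534 -0.296  0.074] 0.57 ang 137.1
top sleeve [ 0.529 -0.159  0.002] 0.33 ang -179.7
top tube_a [ 0.532 -0.156  0.166] 0.85 ang 2.3
top tube_a [0.504 0.346 0.009] 0.85 ang 
top tube_a [ 0.582 -0.172  0.107] 0.53 ang 92.7
top tube_a [ 0.526 -0.154  0.052] 0.46 ang -175.8
scene clip0 [ 0.53  -0.162  0.162] 0.89 ang 1.7
scene clip0 [ 0.586 -0.166  0.11 ] 0.83 ang 90.3
scene clip0 [ 0.527 -0.161  0.055] 0.66 ang -178.1
scene clip0 [ 0.474 -0.146  0.113] 0.57 ang -87.3
scene tube_a [0.501 0.343 0.008] 0.71 ang 
scene tube_a [ 0.523 -0.158  0.055] 0.6 ang -173.6
scene tube_a [ 0.585 -0.168  0.108] 0.51 ang 92.5
scene tube_a [ 0.537 -0.162  0.165] 0.47 ang 8.0
```

>>> {"name": "drive_tool", "arguments": {"targets": [[-0.001,0,-0.05,0],[0,0,-0.05,0],[0,0,-0.012,0],[0,0,0,0],[0,0,0,0]]}}

```text
clock: 46.48
position: [0.5312, -0.3112, 0.1345]
ee_rot: [0.002, 0.778, 0.628, 0.001]
contact_force: [0.3, -0.3, 0.4]
width: 0.0498
```

>>> {"name": "drive_tool", "arguments": {"targets": [[0,0,0,0],[0,0,0,0],[0,0,0,0],[0,0,0,0],[0,0,0,0]], "jaw": 0.005}}

```text
clock: 47.1
position: [0.5293, -0.3105, 0.1333]
ee_rot: [0.0, 0.778, 0.628, -0.0]
contact_force: [-2.9, -0.4, 5.2]
width: 0.0177
```

>>> {"name": "drive_tool", "arguments": {"targets": [[-0.0053,0.0011,-0.0042,0],[-0.0059,0.0012,-0.0033,0],[-0.0063,0.0013,-0.0024,0],[-0.0066,0.0014,-0.0013,0],[-0.0067,0.0014,-0.0004,0]]}}

```text
clock: 47.72
position: [0.5, -0.3044, 0.1214]
ee_rot: [0.002, 0.778, 0.628, 0.001]
contact_force: [1.5, 0.3, 5.2]
width: 0.0174
```

>>> {"name": "drive_tool", "arguments": {"targets": [[-0.0067,0.0014,0.0007,0],[-0.0065,0.0014,0.0017,0],[-0.0061,0.0013,0.0027,0],[-0.0057,0.0012,0.0036,0],[-0.0051,0.0011,0.0045,0]]}}

```text
clock: 48.35
position: [0.4687, -0.2978, 0.134]
ee_rot: [0.0, 0.778, 0.628, -0.0]
contact_force: [5.6, -1.8, 0.8]
width: 0.0177
```

>>> {"name": "drive_tool", "arguments": {"targets": [[0,0,0,0],[0,0,0,0],[0,0,0,0],[0,0,0,0],[0,0,0,0]]}}

```text
clock: 48.98
position: [0.4688, -0.2978, 0.134]
ee_rot: [0.0, 0.778, 0.628, -0.0]
contact_force: [1.5, -2.3, 5.6]
width: 0.0172
```

```bash
python3 - <<'E'
from h import *
rot()
E
```

```text
tcp [ 0.4688 -0.2978  0.134 ] xm -0.0303 z -0.03 [ 1.5 -2.3  5.6]
top clip0 [ 0.528 -0.16   0.166] 0.84 ang -1.1
top clip0 [ 0.584 -0.168  0.11 ] 0.79 ang 89.5
top clip0 [ 0.528 -0.159  0.054] 0.74 ang -179.1
top clip0 [ 0.475 -0.15   0.11 ] 0.59 ang -90.5
top sleeve [ 0.474 -0.287  0.079] 0.54 ang -138.3
top tube_a [ 0.474 -0.145  0.107] 0.77 ang -93.1
top tube_a [0.505 0.347 0.008] 0.77 ang 
top tube_a [ 0.529 -0.164  0.109] 0.7 ang 152.9
top tube_a [ 0.529 -0.161  0.055] 0.54 ang 179.9
top tube_a [ 0.585 -0.165  0.114] 0.51 ang 86.3
scene clip0 [ 0.532 -0.156  0.058] 0.93 ang 177.8
scene clip0 [ 0.527 -0.154  0.164] 0.78 ang -3.5
scene clip0 [ 0.478 -0.152  0.108] 0.77 ang -92.7
scene clip0 [ 0.585 -0.171  0.109] 0.75 ang 90.9
scene sleeve [ 0.47  -0.29   0.079] 0.49 ang -135.3
scene tube_a [0.501 0.343 0.01 ] 0.85 ang 
scene tube_a [ 0.475 -0.148  0.106] 0.75 ang -94.2
scene tube_a [ 0.531 -0.155  0.054] 0.61 ang 178.9
scene tube_a [ 0.581 -0.172  0.112] 0.48 ang 87.6
```

>>> {"name": "drive_tool", "arguments": {"targets": [[0,0,0,0],[0,0,0,0],[0,0,0.055,0],[0,0,0.055,0],[0,0,0.055,0]], "jaw": 0.045}}

```text
clock: 50.0
position: [0.4681, -0.2967, 0.2995]
ee_rot: [-0.002, 0.778, 0.628, -0.0]
contact_force: [0.3, 0.5, -0.3]
width: 0.0449
```

>>> {"name": "drive_tool", "arguments": {"targets": [[0.0029,0.0585,0,-6.95],[0.0029,0.0585,0,-6.95],[0.0029,0.0585,0,-6.95],[0.0029,0.0585,0,-6.95],[0.0029,0.0585,0,-6.95]]}}

```text
clock: 50.62
position: [0.4823, -0.003, 0.2981]
ee_rot: [-0.001, 0.931, 0.365, -0.001]
contact_force: [1.0, -0.2, 0.1]
width: 0.045
```

>>> {"name": "drive_tool", "arguments": {"targets": [[0.0029,0.0585,0,-6.95],[0.0029,0.0585,0,-6.95],[0.0029,0.0585,0,-6.95],[0.0029,0.0585,0,-6.95],[0.0029,0.0585,0,-6.95]]}}

```text
clock: 51.25
position: [0.4968, 0.2891, 0.2979]
ee_rot: [0.001, 0.998, 0.071, -0.001]
contact_force: [0.7, 0.4, -0.3]
width: 0.045
```

>>> {"name": "drive_tool", "arguments": {"targets": [[0.0029,0.0585,0,-6.95],[0,0,-0.06,0],[0,0,-0.06,0],[0,0,0,0],[0,0,0,0]]}}

```text
clock: 51.88
position: [0.5016, 0.3463, 0.1803]
ee_rot: [-0.0, 1.0, 0.012, 0.001]
contact_force: [-0.1, 0.2, -0.0]
width: 0.0454
```

```bash
python3 - <<'E'
from h import *
s=sensors.get_state();print(s['position'],s['ee_rot'])
for n in ['top','scene']:
  cams.get_image(n)
  for d in spotter.landmark_of('tube_a',n)[:5]:print(n,np.round(d['point'],3),round(d['score'],2))
o=tubes('scene',[(.5,.345,.02)])[0];print(o[:4])
E
```

```text
[0.50162741 0.34631144 0.18029878] [-3.50031916e-04  9.99931187e-01  1.17049319e-02  7.01946982e-04]
top [ 0.475 -0.144  0.106] 0.65
top [ 0.585 -0.166  0.116] 0.63
top [0.503 0.347 0.01 ] 0.6
top [ 0.531 -0.159  0.053] 0.43
scene [ 0.478 -0.149  0.109] 0.65
scene [ 0.533 -0.156  0.057] 0.58
scene [ 0.583 -0.172  0.112] 0.57
scene [0.499 0.345 0.008] 0.54
scene [ 0.71  -0.063 -0.001] 0.51
(np.float64(0.5020167315583879), np.float64(0.3441828061192365), np.float64(0.015730525929987676), np.float64(0.13000000000000012))
```

>>> {"name": "drive_tool", "arguments": {"targets": [[-0.001,-0.001,-0.05,0],[0,0,-0.045,0],[0,0,-0.0105,0],[0,0,0,0],[0,0,0,0]]}}

```text
clock: 52.75
position: [0.5012, 0.3457, 0.0754]
ee_rot: [-0.001, 1.0, 0.012, 0.002]
contact_force: [0.4, -0.6, 1.2]
width: 0.0446
```

>>> {"name": "drive_tool", "arguments": {"targets": [[0,0,0,0],[0,0,0,0],[0,0,0,0],[0,0,0,0],[0,0,0,0]], "jaw": 0.003, "force": 60}}

```text
clock: 53.38
position: [0.5005, 0.3454, 0.0748]
ee_rot: [-0.001, 1.0, 0.012, 0.001]
contact_force: [-0.4, -0.6, 6.9]
width: 0.0138
```

>>> {"name": "drive_tool", "arguments": {"targets": [[0,0,0.01,0],[0,0,0.04,0],[0,0,0,0],[0,0,0,0],[0,0,0,0]]}}

```text
clock: 54.0
position: [0.4991, 0.3446, 0.1223]
ee_rot: [0.001, 1.0, 0.012, -0.001]
contact_force: [0.3, -0.0, -0.2]
width: 0.0134
```

>>> {"name": "drive_tool", "arguments": {"targets": [[0,0,0.06,0],[0,0,0.06,0],[0.003,-0.0502,0.055,7.65],[0.003,-0.0502,0,7.65],[0.003,-0.0502,0,7.65]]}}

```text
clock: 54.62
position: [0.5082, 0.2012, 0.2893]
ee_rot: [0.0, 0.977, 0.213, -0.0]
contact_force: [0.5, -0.0, -1.1]
width: 0.0134
```

>>> {"name": "drive_tool", "arguments": {"targets": [[0.003,-0.0502,0,7.65],[0.003,-0.0502,0,7.65],[0.003,-0.0502,0,7.65],[0.003,-0.0502,0,7.65],[0.003,-0.0502,0,7.65]]}}

```text
clock: 55.25
position: [0.5229, -0.0501, 0.2884]
ee_rot: [-0.001, 0.854, 0.521, -0.001]
contact_force: [0.8, -0.4, -0.3]
width: 0.0136
```

>>> {"name": "drive_tool", "arguments": {"targets": [[0.003,-0.0502,0,7.65],[0.003,-0.0502,0,7.65],[0,0,-0.03,0],[0,0,0,0],[0,0,0,0]]}}

```text
clock: 55.88
position: [0.5294, -0.1485, 0.2595]
ee_rot: [-0.0, 0.778, 0.629, -0.0]
contact_force: [0.6, 0.2, -0.1]
width: 0.0136
```

```bash
python3 - <<'E'
from h import *
print(sensors.get_state()['ee_rot'],sensors.get_state()['width']);rot()
E
```

```text
[-3.56176188e-04  7.77795849e-01  6.28516888e-01 -1.08863249e-04] 0.013628204730175284
tcp [ 0.5294 -0.1485  0.2595] xm -0.0021 z 0.0955 [ 0.6  0.2 -0.1]
top clip0 [ 0.53  -0.158  0.163] 0.97 ang 0.2
top clip0 [ 0.583 -0.166  0.114] 0.95 ang 85.5
top clip0 [ 0.529 -0.162  0.051] 0.71 ang 179.9
top clip0 [ 0.471 -0.146  0.111] 0.57 ang -89.0
top clip0 [ 0.531 -0.146  0.192] 0.17 ang -0.6
top sleeve [ 0.472 -0.284  0.079] 0.53 ang -136.7
top tube_a [ 0.474 -0.142  0.11 ] 0.71 ang -89.8
top tube_a [ 0.586 -0.167  0.109] 0.61 ang 91.4
top tube_a [ 0.534 -0.147  0.193] 0.45 ang 1.2
scene clip0 [ 0.584 -0.169  0.109] 0.85 ang 91.2
scene clip0 [ 0.533 -0.158  0.062] 0.69 ang 175.9
scene clip0 [ 0.476 -0.154  0.108] 0.69 ang -92.4
scene clip0 [ 0.528 -0.156  0.162] 0.65 ang -2.0
scene clip0 [ 0.474 -0.148  0.109] 0.41 ang -91.0
scene clip0 [ 0.529 -0.15   0.193] 0.21 ang -1.2
scene sleeve [ 0.529 -0.155  0.058] 0.69 ang -179.1
scene sleeve [ 0.472 -0.289  0.08 ] 0.59 ang -136.3
scene tube_a [ 0.476 -0.148  0.109] 0.69 ang -91.4
scene tube_a [ 0.528 -0.149  0.193] 0.66 ang -2.0
scene tube_a [ 0.585 -0.172  0.112] 0.4 ang 87.8
scene tube_a [ 0.533 -0.158  0.054] 0.38 ang 176.5
```

>>> {"name": "drive_tool", "arguments": {"targets": [[0,-0.0085,0.005,0],[0,0,0,0],[0,0,-0.01,0],[0,0,-0.006,0],[0,0,-0.004,0]]}}

```text
clock: 56.9
position: [0.5297, -0.1575, 0.244]
ee_rot: [0.0, 0.778, 0.628, 0.0]
contact_force: [-1.3, 1.1, 13.2]
width: 0.0137
```

>>> {"name": "drive_tool", "arguments": {"targets": [[0,0,-0.003,0],[0,0,-0.003,0],[0,0,-0.003,0],[0,0,-0.003,0],[0,0,-0.002,0]]}}

```text
clock: 57.52
position: [0.5292, -0.1572, 0.2309]
ee_rot: [-0.0, 0.778, 0.628, -0.0]
contact_force: [-1.8, 1.3, 14.7]
width: 0.0135
```

>>> {"name": "drive_tool", "arguments": {"targets": [[0,0,-0.002,0],[0,0,-0.001,0],[0,0,0,0],[0,0,0,0],[0,0,0,0]]}}

```text
clock: 58.15
position: [0.53, -0.1574, 0.2308]
ee_rot: [0.002, 0.778, 0.628, 0.001]
contact_force: [-3.0, 2.7, 20.8]
width: 0.0134
```

>>> {"name": "drive_tool", "arguments": {"targets": [[0,0,0.004,0],[0,0,0,0],[0,0,0,0],[0,0,0.02,0],[0,0,0.055,0]], "jaw": 0.035}}

```text
clock: 58.78
position: [0.5278, -0.1568, 0.3035]
ee_rot: [-0.004, 0.778, 0.628, -0.002]
contact_force: [1.2, 0.1, -0.0]
width: 0.035
```

>>> {"name": "drive_tool", "arguments": {"targets": [[-0.0205,-0.047,0,0],[-0.0205,-0.047,0,0],[-0.0205,-0.047,0,0],[0,0,-0.05,0],[0,0,0,0]], "jaw": 0.05, "force": 50}}

```text
clock: 59.4
position: [0.4654, -0.2972, 0.2525]
ee_rot: [-0.005, 0.778, 0.628, -0.001]
contact_force: [0.2, 0.1, 0.7]
width: 0.05
```

```bash
python3 - <<'E'
from h import *
rot()
b=overlay('top',(365,180,495,270),(.5295,-.158),np.radians(-12),np.radians(-90),4,False)
a=overlay('scene',(325,95,445,215),(.5295,-.158),np.radians(-12),np.radians(-90),4,False)
o=np.zeros((480,1000,3),np.uint8);o[:360,:520]=b;o[:480,520:]=a;o=cv2.resize(o,(800,384));cv2.imwrite('pics/7.png',o)
E
```

```text
tcp [ 0.4654 -0.2972  0.2525] xm -0.0338 z 0.0885 [0.2 0.1 0.7]
top clip0 [ 0.53  -0.158  0.053] 0.97 ang 179.7
top clip0 [ 0.583 -0.168  0.111] 0.97 ang 88.8
top clip0 [ 0.531 -0.161  0.165] 0.75 ang 1.8
top clip0 [ 0.475 -0.149  0.113] 0.74 ang -86.8
top sleeve [ 0.473 -0.286  0.076] 0.63 ang -139.9
top tube_a [ 0.532 -0.153  0.163] 0.84 ang 1.4
top tube_a [ 0.472 -0.142  0.109] 0.64 ang -90.8
top tube_a [ 0.528 -0.158  0.054] 0.54 ang -178.4
scene clip0 [ 0.529 -0.156  0.059] 0.9 ang -178.8
scene clip0 [ 0.583 -0.172  0.11 ] 0.88 ang 90.2
scene clip0 [ 0.478 -0.15   0.113] 0.69 ang -87.2
scene clip0 [ 0.526 -0.158  0.167] 0.56 ang -3.2
scene clip0 [ 0.474 -0.146  0.11 ] 0.3 ang -90.1
scene sleeve [ 0.47  -0.286  0.079] 0.48 ang -134.6
scene sleeve [ 0.478 -0.15   0.11 ] 0.27 ang -89.7
scene tube_a [ 0.478 -0.147  0.109] 0.71 ang -90.6
scene tube_a [ 0.584 -0.168  0.114] 0.56 ang 86.2
scene tube_a [ 0.528 -0.16   0.162] 0.47 ang -1.3
scene tube_a [ 0.53  -0.16   0.055] 0.41 ang 178.9
```

View pics/7.png

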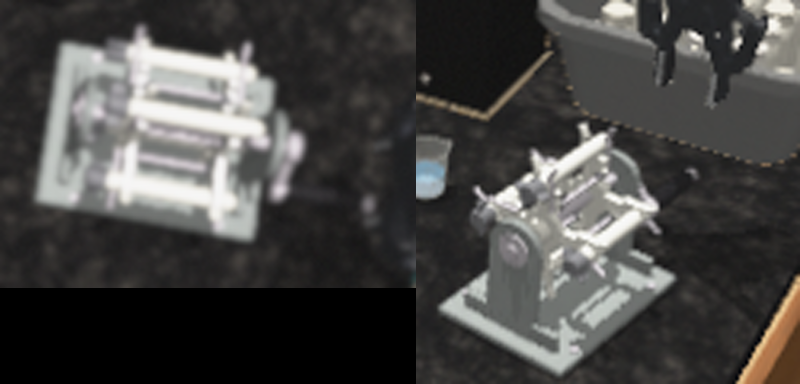

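All four tubes are seated: top, both sides, and the bottom one, which the networks confirm. The handle is low on the near side, around (700,170) in the right-hand view. I'll grip the sleeve and wind.

>>> {"name": "drive_tool", "arguments": {"targets": [[0,0,-0.055,0],[0,0,-0.055,0],[0,0,-0.0145,0],[0,0,0,0],[0,0,0,0]]}}

```text
clock: 60.52
position: [0.4692, -0.2995, 0.134]
ee_rot: [0.002, 0.778, 0.628, 0.0]
contact_force: [0.7, -1.0, 0.2]
width: 0.0497
```

>>> {"name": "drive_tool", "arguments": {"targets": [[0,0,0,0],[0,0,0,0],[0,0,0,0],[0,0,0,0],[0,0,0,0]], "jaw": 0.005}}

```text
clock: 61.15
position: [0.4686, -0.299, 0.1326]
ee_rot: [0.001, 0.778, 0.628, 0.0]
contact_force: [1.4, -0.7, 5.2]
width: 0.0174
```

>>> {"name": "drive_tool", "arguments": {"targets": [[-0.0045,0.001,0.0053,0],[-0.0036,0.0008,0.0061,0],[-0.0026,0.0006,0.0065,0],[-0.0016,0.0003,0.0069,0],[-0.0006,0.0001,0.007,0]]}}

```text
clock: 61.78
position: [0.4549, -0.2961, 0.164]
ee_rot: [0.001, 0.778, 0.628, -0.0]
contact_force: [4.1, -2.6, -3.3]
width: 0.0172
```

>>> {"name": "drive_tool", "arguments": {"targets": [[0,0,0,0],[0,0,0,0],[0,0,0,0],[0,0,0,0],[0,0,0,0]]}}

```text
clock: 62.4
position: [0.455, -0.296, 0.1638]
ee_rot: [0.0, 0.778, 0.628, -0.0]
contact_force: [2.4, -4.7, 2.3]
width: 0.0172
```

>>> {"name": "drive_tool", "arguments": {"targets": [[0.0021,-0.0004,0.0139,0],[0.0063,-0.0014,0.0125,0],[0.0097,-0.002,0.01,0],[0.0123,-0.0026,0.0064,0],[0.0136,-0.0029,0.0022,0]]}}

```text
clock: 63.02
position: [0.4956, -0.3046, 0.2099]
ee_rot: [-0.003, 0.778, 0.629, -0.003]
contact_force: [-4.2, -2.8, 10.4]
width: 0.0172
```

>>> {"name": "drive_tool", "arguments": {"targets": [[0.0136,-0.0029,-0.0022,0],[0.0123,-0.0026,-0.0064,0],[0.0097,-0.002,-0.01,0],[0.0063,-0.0014,-0.0125,0],[0.0021,-0.0004,-0.0139,0]]}}

```text
clock: 63.65
position: [0.5431, -0.3145, 0.163]
ee_rot: [0.0, 0.778, 0.628, -0.0]
contact_force: [0.8, -4.8, 1.7]
width: 0.0172
```

>>> {"name": "drive_tool", "arguments": {"targets": [[-0.0021,0.0004,-0.0139,0],[-0.0063,0.0014,-0.0125,0],[-0.0097,0.002,-0.01,0],[-0.0123,0.0026,-0.0064,0],[-0.0136,0.0029,-0.0022,0]]}}

```text
clock: 64.28
position: [0.4986, -0.3052, 0.1199]
ee_rot: [0.001, 0.778, 0.628, 0.0]
contact_force: [2.3, -1.3, 20.1]
width: 0.0175
```

>>> {"name": "drive_tool", "arguments": {"targets": [[-0.0136,0.0029,0.0022,0],[-0.0123,0.0026,0.0064,0],[-0.0097,0.002,0.01,0],[-0.0063,0.0014,0.0125,0],[-0.0021,0.0004,0.0139,0]]}}

```text
clock: 64.9
position: [0.4549, -0.296, 0.1631]
ee_rot: [0.001, 0.778, 0.628, 0.0]
contact_force: [6.2, -7.6, -3.3]
width: 0.0175
```

```bash
python3 - <<'E'
from h import *
rot()
E
```

```text
tcp [ 0.4549 -0.296   0.1631] xm -0.0442 z -0.0009 [ 6.2 -7.6 -3.3]
top clip0 [ 0.565 -0.168  0.151] 0.92 ang 42.0
top clip0 [ 0.571 -0.167  0.077] 0.91 ang 128.0
top clip0 [ 0.489 -0.151  0.067] 0.83 ang -136.4
top clip0 [ 0.489 -0.154  0.149] 0.81 ang -45.6
top sleeve [ 0.458 -0.283  0.107] 0.54 ang -93.4
top tube_a [ 0.49  -0.146  0.147] 0.82 ang -47.5
top tube_a [ 0.569 -0.166  0.151] 0.81 ang 44.3
top tube_a [ 0.574 -0.163  0.073] 0.67 ang 129.9
top tube_a [ 0.488 -0.154  0.148] 0.47 ang -47.9
scene clip0 [ 0.491 -0.154  0.149] 0.81 ang -44.5
scene clip0 [ 0.57  -0.166  0.07 ] 0.78 ang 134.4
scene clip0 [ 0.496 -0.148  0.072] 0.68 ang -137.5
scene clip0 [ 0.562 -0.163  0.149] 0.6 ang 40.2
scene sleeve [ 0.457 -0.285  0.111] 0.65 ang -88.5
scene tube_a [ 0.495 -0.149  0.069] 0.63 ang -139.2
scene tube_a [ 0.49  -0.15   0.147] 0.59 ang -48.1
scene tube_a [ 0.566 -0.167  0.15 ] 0.58 ang 43.1
scene tube_a [ 0.529 -0.154  0.111] 0.19 ang -48.0
```

The first turn worked: the handle is back at -90° and the tubes are in place. Two more turns to go, stopping at the bottom on the last.

>>> {"name": "drive_tool", "arguments": {"targets": [[0.0021,-0.0004,0.0139,0],[0.0063,-0.0014,0.0125,0],[0.0097,-0.002,0.01,0],[0.0123,-0.0026,0.0064,0],[0.0136,-0.0029,0.0022,0]]}}

```text
clock: 65.92
position: [0.4949, -0.3045, 0.2098]
ee_rot: [-0.003, 0.778, 0.629, -0.003]
contact_force: [-6.0, -2.1, 14.1]
width: 0.0173
```

>>> {"name": "drive_tool", "arguments": {"targets": [[0.0136,-0.0029,-0.0022,0],[0.0123,-0.0026,-0.0064,0],[0.0097,-0.002,-0.01,0],[0.0063,-0.0014,-0.0125,0],[0.0021,-0.0004,-0.0139,0]]}}

```text
clock: 66.55
position: [0.5431, -0.3145, 0.1628]
ee_rot: [0.0, 0.778, 0.628, -0.0]
contact_force: [0.8, -5.1, 2.5]
width: 0.0176
```

>>> {"name": "drive_tool", "arguments": {"targets": [[-0.0021,0.0004,-0.0139,0],[-0.0063,0.0014,-0.0125,0],[-0.0097,0.002,-0.01,0],[-0.0123,0.0026,-0.0064,0],[-0.0136,0.0029,-0.0022,0]]}}

```text
clock: 67.18
position: [0.4986, -0.3052, 0.1199]
ee_rot: [0.001, 0.778, 0.628, 0.0]
contact_force: [1.7, -1.8, 21.5]
width: 0.0173
```

>>> {"name": "drive_tool", "arguments": {"targets": [[-0.0136,0.0029,0.0022,0],[-0.0123,0.0026,0.0064,0],[-0.0097,0.002,0.01,0],[-0.0063,0.0014,0.0125,0],[-0.0021,0.0004,0.0139,0]]}}

```text
clock: 67.8
position: [0.4549, -0.296, 0.163]
ee_rot: [0.001, 0.778, 0.628, 0.0]
contact_force: [6.1, -6.8, -4.0]
width: 0.0175
```

```bash
python3 - <<'E'
from h import *
rot()
E
```

```text
tcp [ 0.4549 -0.296   0.163 ] xm -0.0442 z -0.001 [ 6.1 -6.8 -4. ]
top clip0 [ 0.488 -0.15   0.066] 0.87 ang -136.2
top clip0 [ 0.569 -0.163  0.074] 0.82 ang 131.7
top clip0 [ 0.491 -0.15   0.147] 0.73 ang -46.6
top clip0 [ 0.564 -0.166  0.15 ] 0.56 ang 41.9
top sleeve [ 0.461 -0.284  0.109] 0.42 ang -91.5
top tube_a [ 0.488 -0.145  0.147] 0.78 ang -49.5
top tube_a [ 0.573 -0.165  0.07 ] 0.61 ang 132.3
top tube_a [ 0.57  -0.165  0.152] 0.56 ang 44.7
scene clip0 [ 0.493 -0.147  0.076] 0.84 ang -132.1
scene clip0 [ 0.57  -0.168  0.073] 0.73 ang 132.0
scene clip0 [ 0.564 -0.166  0.149] 0.67 ang 42.5
scene clip0 [ 0.492 -0.154  0.145] 0.55 ang -47.2
scene sleeve [ 0.457 -0.285  0.109] 0.59 ang -90.8
scene tube_a [ 0.567 -0.166  0.151] 0.63 ang 43.1
scene tube_a [ 0.491 -0.153  0.147] 0.44 ang -46.6
scene tube_a [ 0.493 -0.149  0.067] 0.42 ang -138.4
scene tube_a [ 0.529 -0.159  0.111] 0.19 ang 10.6
```

>>> {"name": "drive_tool", "arguments": {"targets": [[0.0021,-0.0004,0.0139,0],[0.0063,-0.0014,0.0125,0],[0.0097,-0.002,0.01,0],[0.0123,-0.0026,0.0064,0],[0.0136,-0.0029,0.0022,0]]}}

```text
clock: 68.82
position: [0.4947, -0.3044, 0.2097]
ee_rot: [-0.004, 0.778, 0.629, -0.003]
contact_force: [-6.3, -2.6, 15.5]
width: 0.0172
```

>>> {"name": "drive_tool", "arguments": {"targets": [[0.0136,-0.0029,-0.0022,0],[0.0123,-0.0026,-0.0064,0],[0.0097,-0.002,-0.01,0],[0.0063,-0.0014,-0.0125,0],[0.0021,-0.0004,-0.0139,0]]}}

```text
clock: 69.45
position: [0.5431, -0.3145, 0.1627]
ee_rot: [0.0, 0.778, 0.628, -0.0]
contact_force: [-0.1, -5.2, 2.3]
width: 0.0172
```

>>> {"name": "drive_tool", "arguments": {"targets": [[-0.0021,0.0004,-0.0139,0],[-0.0063,0.0014,-0.0125,0],[-0.0097,0.002,-0.01,0],[-0.0123,0.0026,-0.0064,0],[-0.0136,0.0029,-0.0022,0]]}}

```text
clock: 70.08
position: [0.4986, -0.3052, 0.1199]
ee_rot: [0.001, 0.778, 0.628, 0.0]
contact_force: [1.9, -2.4, 20.1]
width: 0.0174
```

>>> {"name": "drive_tool", "arguments": {"targets": [[-0.0136,0.0029,0.0022,0],[-0.0123,0.0026,0.0064,0],[-0.0097,0.002,0.01,0],[-0.0063,0.0014,0.0125,0],[-0.0021,0.0004,0.0139,0]]}}

```text
clock: 70.7
position: [0.4549, -0.296, 0.163]
ee_rot: [0.001, 0.778, 0.628, 0.0]
contact_force: [5.8, -6.9, -2.8]
width: 0.0173
```

>>> {"name": "drive_tool", "arguments": {"targets": [[0.0021,-0.0004,0.0139,0],[0.0063,-0.0014,0.0125,0],[0.0097,-0.002,0.01,0],[0.0123,-0.0026,0.0064,0],[0.0136,-0.0029,0.0022,0]]}}

```text
clock: 71.32
position: [0.4947, -0.3044, 0.2097]
ee_rot: [-0.004, 0.778, 0.629, -0.003]
contact_force: [-6.0, -3.3, 15.1]
width: 0.0178
```

>>> {"name": "drive_tool", "arguments": {"targets": [[0.0136,-0.0029,-0.0022,0],[0.0123,-0.0026,-0.0064,0],[0.0097,-0.002,-0.01,0],[0.0063,-0.0014,-0.0125,0],[0.0021,-0.0004,-0.0139,0]]}}

```text
clock: 71.95
position: [0.5431, -0.3145, 0.1627]
ee_rot: [0.0, 0.778, 0.628, -0.0]
contact_force: [-0.3, -5.9, 3.1]
width: 0.0173
```

>>> {"name": "drive_tool", "arguments": {"targets": [[-0.0021,0.0004,-0.0139,0],[-0.0063,0.0014,-0.0125,0],[-0.0097,0.002,-0.01,0],[-0.0123,0.0026,-0.0064,0],[-0.0136,0.0029,-0.0022,0]]}}

```text
clock: 72.58
position: [0.4986, -0.3052, 0.1199]
ee_rot: [0.001, 0.778, 0.628, 0.0]
contact_force: [2.0, -2.3, 20.7]
width: 0.0174
```

>>> {"name": "drive_tool", "arguments": {"targets": [[0,0,0,0],[0,0,0,0],[0,0,0,0],[0,0,0,0],[0,0,0,0]]}}

```text
clock: 73.2
position: [0.4977, -0.305, 0.12]
ee_rot: [-0.0, 0.778, 0.629, -0.001]
contact_force: [-3.2, -3.4, 16.3]
width: 0.0174
```

```bash
python3 - <<'E'
from h import *
rot()
E
```

```text
tcp [ 0.4977 -0.305   0.12  ] xm -0.0005 z -0.044 [-3.2 -3.4 16.3]
top clip0 [ 0.571 -0.165  0.152] 0.95 ang 45.6
top clip0 [ 0.494 -0.152  0.152] 0.81 ang -40.3
top clip0 [ 0.563 -0.165  0.067] 0.57 ang 141.0
top sleeve [ 0.501 -0.294  0.065] 0.48 ang 179.9
top tube_a [ 0.497 -0.15   0.154] 0.73 ang -37.3
top tube_a [ 0.574 -0.164  0.149] 0.71 ang 49.1
top tube_a [ 0.566 -0.166  0.07 ] 0.47 ang 136.5
top tube_a [ 0.485 -0.146  0.073] 0.45 ang -128.8
scene clip0 [ 0.568 -0.164  0.076] 0.74 ang 131.6
scene clip0 [ 0.494 -0.148  0.149] 0.69 ang -43.3
scene clip0 [ 0.491 -0.153  0.069] 0.65 ang -136.5
scene clip0 [ 0.568 -0.168  0.145] 0.6 ang 48.8
scene sleeve [ 0.502 -0.293  0.066] 0.49 ang 177.9
scene tube_a [ 0.491 -0.147  0.074] 0.56 ang -131.9
scene tube_a [ 0.57  -0.17   0.149] 0.53 ang 47.4
scene tube_a [ 0.492 -0.15   0.152] 0.44 ang -43.0
```

>>> {"name": "drive_tool", "arguments": {"targets": [[0.0005,0,0.0015,0],[0,0,0,0],[0,0,0,0],[0,0,0,0],[0,0,0,0]], "jaw": 0.045}}

```text
clock: 74.22
position: [0.4993, -0.3047, 0.1199]
ee_rot: [-0.0, 0.778, 0.628, -0.0]
contact_force: [-0.4, -0.3, -0.6]
width: 0.045
```

>>> {"name": "drive_tool", "arguments": {"targets": [[0,0,0.03,0],[0,0,0.06,0],[0,0,0.06,0],[0,0,0.04,0],[-0.03,0,0,0]]}}

```text
clock: 74.85
position: [0.4717, -0.3061, 0.3143]
ee_rot: [0.005, 0.777, 0.629, 0.001]
contact_force: [-0.3, -0.2, -0.2]
width: 0.045
```

>>> {"name": "drive_tool", "arguments": {"targets": [[-0.04,0,0,0],[-0.04,0,0,0],[-0.03,0,0,0],[0,0,0,0],[0,0,0,0]]}}

```text
clock: 75.47
position: [0.3601, -0.3051, 0.3105]
ee_rot: [0.001, 0.778, 0.628, 0.0]
contact_force: [-0.2, -0.4, -0.6]
width: 0.0448
```

```bash
python3 - <<'E'
from h import *
rot()
for n in['top','scene']:
  cams.get_image(n)
  for q in['wash_bottle','bottle_sq_a','beaker_clear']:print(n,q,np.round(spotter.landmark_of(q,n)[0]['point'],3))
b=overlay('top',(365,180,495,270),(.5295,-.158),np.radians(-12),np.radians(-90),4,False)
a=overlay('scene',(325,95,445,215),(.5295,-.158),np.radians(-12),np.radians(-90),4,False)
o=np.zeros((480,1000,3),np.uint8);o[:360,:520]=b;o[:480,520:]=a;o=cv2.resize(o,(800,384));cv2.imwrite('pics/8.png',o)
E
```

```text
tcp [ 0.3601 -0.3051  0.3105] xm -0.1351 z 0.1465 [-0.2 -0.4 -0.6]
top clip0 [ 0.571 -0.166  0.149] 0.86 ang 47.2
top clip0 [ 0.491 -0.155  0.149] 0.77 ang -44.4
top clip0 [ 0.49  -0.151  0.072] 0.59 ang -133.7
top clip0 [ 0.567 -0.17   0.067] 0.58 ang 137.6
top sleeve [ 0.503 -0.294  0.063] 0.48 ang 177.3
top tube_a [ 0.497 -0.151  0.154] 0.67 ang -37.7
top tube_a [ 0.572 -0.164  0.148] 0.52 ang 48.2
top tube_a [ 0.487 -0.146  0.074] 0.49 ang -129.4
top tube_a [ 0.566 -0.166  0.069] 0.48 ang 137.4
scene clip0 [ 0.495 -0.155  0.072] 0.88 ang -138.0
scene clip0 [ 0.49  -0.147  0.15 ] 0.82 ang -45.7
scene clip0 [ 0.567 -0.165  0.147] 0.8 ang 46.4
scene clip0 [ 0.568 -0.164  0.078] 0.69 ang 129.8
scene sleeve [ 0.499 -0.294  0.064] 0.42 ang -178.5
scene tube_a [ 0.495 -0.151  0.152] 0.77 ang -40.0
scene tube_a [ 0.49  -0.15   0.073] 0.54 ang -132.1
scene tube_a [ 0.619  0.485 -0.   ] 0.51 ang 
scene tube_a [ 0.57  -0.17   0.147] 0.44 ang 48.6
top wash_bottle [0.616 0.486 0.001]
top bottle_sq_a [ 0.71  -0.064  0.   ]
top beaker_clear [0.642 0.084 0.002]
scene wash_bottle [ 0.616  0.486 -0.   ]
scene bottle_sq_a [ 0.709 -0.066 -0.   ]
scene beaker_clear [ 0.642  0.092 -0.002]
```

View pics/8.png

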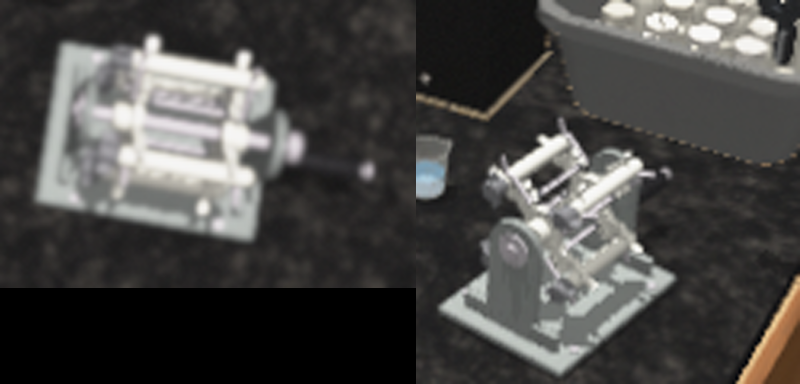

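All four tubes are clipped and the handle hangs straight down (~179°). The arm is clear and the bystanders have not moved, so I'm handing in.

```bash
python3 -c "
from rig import manip
print(manip.sign_off())"
```

```text
the job is handed in; nothing more can be done
None
```

All four tubes are pressed home, one per clip. With all of them loaded I wound the rotor the way of the arrow, and the handle came over the top four times. I stopped with the handle hanging down, let go and backed the arm away. The job is handed in at about 76 s on the robot's clock, against the 210 s limit.

- **Seating:** each tube stopped firmly about 55 mm from the axle, under a push of 20–30 N.
- **Tubes:** after the winding, the top-camera network placed all four tubes at their clips. The scene-camera network reported only three of them, because one of the lower tubes is partly hidden.
- **Handle:** the two cameras put it at 177° and 181.5°, where 180° is straight down.
- **Bystanders:** the wash bottle and beaker read within about 4 mm of their first positions. The square bottle read up to about 4 mm off, which is also within the networks' error, and nothing came near it.
- **Disturbances:** I saw no tube knocked aside, and the finger opening showed no slackening of the grip.

No final check failed.

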